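Put the washed drip-coffee set back together

ROBOT

A 7-joint arm with a two-finger parallel gripper is mounted at the origin on the work surface. World frame = base frame: x ahead of the robot, y to its left, z up, the work surface at z = 0. Lengths are in m, angles in rad, forces in N, time in s.
With the tool pointing down it reaches from about 0.425 to 0.875 m from the base axis. Payload 4.7 kg.
Tool frame: the origin (TCP) lies on the centre line of the jaws, within the pads' length; the fingertips stand ahead of it and the grasp point (between the pads) lies 8 mm behind it (ctrl.finger_overhang is the x of the fingertips in the tool frame, in m); x points along the fingers, z is the direction in which the jaws open and shut, and the axes are right-handed (so a half turn about x gives the same grasp; the last joint's range is limited). The gripper opens to 87 mm and grips with 3 to 60 N. Pads are 19 mm wide; open, the fingers measure 117 mm over their backs; the gripper's body (75 mm by 190 mm) begins 51 mm behind the grasp point.
Start: joints at [-1.215, 0.321, -0.07, 1.45, 0.023, 1.371, -0.057], TCP at [0.218, 0.612, 0.201] pointing down, gripper open.
Joint ranges: [-2.86, 2.86], [-0.3, 2.09], [-1.38, 1.24], [0.06, 2.45], [-1.56, 4.7], [0.09, 2.05], [-2.69, 2.69]. Speed limits (rad/s): [2.57, 2.57, 3.14, 3.14, 3.14, 3.14, 3.14].

INTERFACE

Orientations are given as a rotation vector (axis times angle).
In Python, from bench import readout, viewer, job, nets, ctrl gives the robot as it stands.
- The arm moves only by the shell command python3 -m creep 'ROWS' [FORCE]. ROWS is JSON, a list of rows, each an object with "linear": the shift along the tool's x, y, z in m, a list of three; "twist": the turn, a rotation vector about the tool's x, y, z in degrees, a list of three; "fingers": the gripper's target within -1 to 1 (shut at 1, half-way at 0, fully open at -1). A call has 1 to 8 rows; each row is the pose to reach, as a shift and turn from the pose commanded when the call began, along the tool's axes at that moment; what a row does not reach only later rows make up. A row lasts 1/12 s, in which the tool goes at most 41.7 mm and 7.16 degrees, less where a joint would pass 70% of its speed; a pose out of reach is approached as far as the arm can. A call with a gripper value outside its range is refused whole. The fingers move at their own pace and stop on an object; FORCE is the grip in N (left out, the last holds). Time passes only in rows, so rows that repeat a pose let the fingers close. It gives the time, the measured TCP pose, the force and the opening at its end, in the units of the state.
- readout.get_state(): the state, without advancing time (a new reading comes with each control period).
- viewer.get_image(name): name is "side" or "top"; returns (picture, depth): 420x560x3 uint8, red, green, blue; 420x560 float32, m along the optical axis (not along the pixel's ray), 0 where there is no reading.
- viewer.camera_params(name): a dict with "K" (3x3 intrinsics, pixels), "k1" (the pictures are not rectified: a ray, as slopes to the right and down, at radius r is drawn at 1 + k1 r^2 times it, then the intrinsics apply), "cam_to_world" (4x4, takes a point from camera to world coordinates). Camera axes: x right, y down, z forward; pixel columns grow to the right and rows downward; lengths in m; the calibration is good to about 2 mm. A picture is of the moment at which its call begins. camera_params takes no time and is no camera call.
- job.close_job(): hands the job in, once; it reports no verdict.
Trained networks look in the newest picture that a camera, given by its name, has taken for a name from the list of things; names that differ only in an ending like _2 or _b are one class to them, and where a whole thing is asked for, a point or a joint stands for the part that bears it (a point fixed in the world has none). Each returns a list of dicts, best first, with "conf" (0 to 1); they miss things now and then, are a little off and sometimes report something else, mostly with a low value. They report only what shows in the picture. A call takes as long as a camera call. They do not tell look-alikes from the thing itself.
- nets.boxes_of(camera, label): "centre" ([x, y, z] in m, in world coordinates, good to about 4 mm: the middle of the surface that is visible of it).
- nets.place_of(camera, label): "centre" ([x, y, z] in m, in world coordinates, good to about 4 mm: a listed point, or the origin of a listed thing).
The state is a dict: "time": time; "joint_positions": joint angles; "qd": joint speeds; "joint_torque": joint torques, N m; "position": TCP position; "tool_rot": TCP orientation; "ft_force": force on the tool from outside, world axes, zero at the start; "torque": the same for the moment, N m; "grip_width": opening from 0.0 (shut) to 1.0 (fully open).
Only numpy, scipy, OpenCV 4.12 (cv2) and the standard library are available. Lean on these libraries where they do the work, as an engineer would, in place of code of your own. Each camera call takes 0.05 s, during which the arm holds its last target.

TASK

Put the washed drip-coffee set back together on the cork coaster, from the bottom up: first stand the handleless cup in the middle of the coaster, then set the dripper upright on the cup with its foot in the cup's mouth, then put the press flat on the floor of the dripper's chamber, and last close the dripper with its lid so that it sits level and fully home. Do not push about or knock over the mug, pepper mill, salt shaker, sugar jar and egg timer that stand around.

Things in the scene. Friction and masses are not known exactly. Their poses are not given: they have to be found in the camera images.
- coaster: Round cork coaster, 110 mm diameter, 8 mm thick, lying flat and fixed to the counter. Origin: centre of its underside, on the counter; z up.
- cup: White handleless ceramic cup with its mouth up, 85 mm tall, straight side of 66 mm outer diameter (narrower in the lowest 18 mm), wall 4 mm, mouth 58 mm inside, 0.2 kg. Origin: centre of its underside; z is its axis, pointing up to the mouth. Round: it can be gripped across the outside at any yaw.
- dripper: Steel dripper, 0.14 kg, about one upright axis: foot (46 mm dia, 5 high); round flange (96 dia, 5 to 9 mm up) with 2 ears to 59 mm from axis along +y, -y; open chamber (66 outer, 60 inner dia, floor at 9, rim at 49 mm) to grip across its outside, any yaw. On the cup the foot hangs in the mouth, flange on the rim: its bottom 80 mm above the cup's. Origin: centre of foot's underside; z up.
- press: Steel press, 0.05 kg: a flat perforated disc (51 mm diameter, 4 thick) with an upright stem (8 dia) that ends in a round knob (14 dia, from 37 to 50 mm up). Stands on its disc, knob up; grip the knob. On the chamber floor its bottom is 9 mm above the dripper's and its knob stands 10 mm above the rim. Origin: centre of the disc's underside; z up.
- lid: Dripper's steel lid, 0.06 kg: round cap, 80 mm outer diameter, skirt 75 inside diameter and 8 deep, hollow dome 25 high, and a black round knob (18 dia, from 31 to 44 mm up) to grip. Stands on its skirt, knob up. Closed, the skirt hangs round the chamber and the ledge inside rests on the rim: lid origin 41 mm above the dripper's. Origin: centre of the skirt's lower edge; z up.
- mug: Blue mug with a handle, 78 mm rim diameter, 92 mm tall, handle reaching about 70 mm from its axis along its own +y. A bystander, to be left alone. Origin: centre of its underside; z up.
- pepper_mill: Dark wooden pepper mill, turned, up to 50 mm diameter, 134 mm tall. A bystander, to be left alone. Origin: centre of its underside; z up.
- salt_shaker: Glass salt shaker with a steel cap, 48 mm diameter, 80 mm tall. A bystander, to be left alone. Origin: centre of its underside; z up.
- sugar_jar: Small amber glass jar with a wooden lid, 54 mm diameter, 75 mm tall. A bystander, to be left alone. Origin: centre of its underside; z up.
- egg_timer: Round white kitchen timer with a steel dial and a black bar grip, 56 mm diameter, 44 mm tall. A bystander, to be left alone. Origin: centre of its underside; z up.
Not all that is in view belongs to the job. Leave any pink or yellow look-alike of the cup alone.

How it is judged:
On the way, in this order (a step that is already met when the one before it is completed fails the run):
1. the cup stands on the coaster, let go (horizontal distance between cup and coaster below 0.015 m and z of cup in the frame of coaster between 0.005 and 0.011 m and angle between cup's own z axis and vertical below 0.08 rad and linear speed of cup below 0.02 m/s and angular speed of cup below 0.2 rad/s and contact force between the fingers and cup below 0.05 N), for 0.2 s.
2. the dripper sits on the cup, let go (horizontal distance between cup and coaster below 0.015 m and z of cup in the frame of coaster between 0.005 and 0.011 m and angle between each of cup, dripper's own z axis and vertical below 0.08 rad and linear speed of each of cup, dripper below 0.02 m/s and angular speed of each of cup, dripper below 0.2 rad/s and horizontal distance between dripper and cup below 0.009 m and z of dripper in the frame of cup between 0.077 and 0.083 m and contact force between the fingers and dripper below 0.05 N), for 0.2 s.
3. the press lies in the dripper, let go (horizontal distance between cup and coaster below 0.015 m and z of cup in the frame of coaster between 0.005 and 0.011 m and angle between each of cup, dripper's own z axis and vertical below 0.08 rad and linear speed of each of cup, dripper, press below 0.02 m/s and angular speed of each of cup, dripper, press below 0.2 rad/s and horizontal distance between dripper and cup below 0.009 m and z of dripper in the frame of cup between 0.077 and 0.083 m and horizontal distance between press and dripper below 0.008 m and z of press in the frame of dripper between 0.006 and 0.012 m and angle between press's own z axis and vertical below 0.12 rad and contact force between the fingers and press below 0.05 N), for 0.2 s.
4. the lid closes the dripper, let go (horizontal distance between cup and coaster below 0.015 m and z of cup in the frame of coaster between 0.005 and 0.011 m and angle between each of cup, dripper, lid's own z axis and vertical below 0.08 rad and linear speed of each of cup, dripper, press, lid below 0.02 m/s and angular speed of each of cup, dripper, press, lid below 0.2 rad/s and horizontal distance between dripper and cup below 0.009 m and z of dripper in the frame of cup between 0.077 and 0.083 m and horizontal distance between press and dripper below 0.008 m and z of press in the frame of dripper between 0.006 and 0.012 m and angle between press's own z axis and vertical below 0.12 rad and horizontal distance between lid and dripper below 0.007 m and z of lid in the frame of dripper between 0.038 and 0.044 m and contact force between the fingers and lid below 0.05 N), for 0.2 s.
At the end, for the whole second after the job is handed in: Cup upright within 15 mm of the coaster's centre; dripper on the cup (axes within 9 mm), press on the chamber floor (8 mm), lid on the dripper (7 mm), each level and within 3 mm of its seated height; all let go and at rest; bystanders upright, within 25 mm of their start (horizontal distance between cup and coaster below 0.015 m and z of cup in the frame of coaster between 0.005 and 0.011 m and angle between each of cup, dripper, lid's own z axis and vertical below 0.08 rad and linear speed of each of cup, dripper, press, lid below 0.02 m/s and angular speed of each of cup, dripper, press, lid below 0.2 rad/s and horizontal distance between dripper and cup below 0.009 m and z of dripper in the frame of cup between 0.077 and 0.083 m and horizontal distance between press and dripper below 0.008 m and z of press in the frame of dripper between 0.006 and 0.012 m and angle between press's own z axis and vertical below 0.12 rad and horizontal distance between lid and dripper below 0.007 m and z of lid in the frame of dripper between 0.038 and 0.044 m); the robot touches nothing.
It fails at once if the mug is pushed more than 25 mm away or knocked over (distance of mug from where it was at the start of the episode above 0.025 m or angle between mug's own z axis and vertical above 0.35 rad).
It fails at once if the pepper mill is pushed more than 25 mm away or knocked over (distance of pepper_mill from where it was at the start of the episode above 0.025 m or angle between pepper_mill's own z axis and vertical above 0.35 rad).
It fails at once if the salt shaker is pushed more than 25 mm away or knocked over (distance of salt_shaker from where it was at the start of the episode above 0.025 m or angle between salt_shaker's own z axis and vertical above 0.35 rad).
It fails at once if the sugar jar is pushed more than 25 mm away or knocked over (distance of sugar_jar from where it was at the start of the episode above 0.025 m or angle between sugar_jar's own z axis and vertical above 0.35 rad).
It fails at once if the egg timer is pushed more than 25 mm away or knocked over (distance of egg_timer from where it was at the start of the episode above 0.025 m or angle between egg_timer's own z axis and vertical above 0.35 rad).
It also fails if it takes over 128 s, if anything falls off the work surface, if the arm or the gripper's body presses on something with over 40 N, if the wrist force passes 120 N, or if a joint passes its speed limit or range.

## Working session

There is one attempt and no reset: what is moved stays moved. The work goes in short steps, Python scripts to look and compute and a shell command to move; the robot and the scene stay as the last step left them, time stands still between calls to the robot, and variables do not carry over. Pictures are saved under pics/ and viewed, and the job is handed in when it is done.

```bash
ls; mkdir -p pics
python3 - <<'E'
from bench import readout, viewer, job, nets, ctrl
import cv2
print(readout.get_state()); print(ctrl.finger_overhang)
for c in("side","top"):
    p,d=viewer.get_image(c); cv2.imwrite(f"pics/{c}0.png",p[:,:,::-1]); print(c,viewer.camera_params(c))
    for l in "coaster cup dripper press lid mug pepper_mill salt_shaker sugar_jar egg_timer".split():
        print(l,[( [round(v,3) for v in r["centre"]],round(r["conf"],2)) for r in nets.place_of(c,l)])
E
```

```text
pics
{'time': 0.0, 'joint_positions': array([-1.21487642,  0.32179878, -0.07009065,  1.45167149,  0.02262448,
        1.3707628 , -0.05692426]), 'qd': array([ 0.00098135, -0.00140457,  0.00118695, -0.00037249, -0.00018237,
        0.00245394, -0.00031856]), 'joint_torque': array([-2.96772059e-04, -4.91269076e+01, -4.03943919e-01, -3.12532103e+01,
       -6.37527765e-02,  4.36415698e-02,  1.59732731e-04]), 'position': array([0.21774092, 0.61182958, 0.19967907]), 'tool_rot': array([-0.95499346,  1.35321475,  0.95306826]), 'ft_force': array([ 0.09178716,  0.16559177, -0.35561029]), 'torque': array([-0.0537087 , -0.00459622, -0.01234455]), 'grip_width': 1.0023305400400737}
0.011
side {'K': array([[524.31407468,   0.        , 272.82127564],
       [  0.        , 524.31407468, 212.56238235],
       [  0.        ,   0.        ,   1.        ]]), 'k1': -0.18053171529984965, 'cam_to_world': array([[ 0.99465119, -0.08414588,  0.05990396,  0.41544399],
       [-0.10300755, -0.76514007,  0.6355707 , -0.75874161],
       [-0.00764573, -0.63834171, -0.76971514,  0.98743066],
       [ 0.        ,  0
[... 757 characters left out ...]
10763, -0.97544126,  0.19961294,  0.24629112],
       [-0.99565448, -0.09086066,  0.02040844, -0.00690286],
       [-0.00177027, -0.2006457 , -0.97966227,  1.37156205],
       [ 0.        ,  0.        ,  0.        ,  1.        ]])}
coaster [([0.599, -0.237, 0.005], 0.92)]
cup [([0.443, 0.275, 0.003], 0.65), ([0.348, 0.195, -0.002], 0.61), ([0.448, 0.387, -0.005], 0.6), ([0.665, 0.287, -0.0], 0.27)]
dripper [([0.604, 0.072, 0.002], 0.73)]
press [([0.456, -0.317, 0.001], 0.77)]
lid [([0.465, -0.049, 0.002], 0.78)]
mug [([0.659, 0.287, -0.001], 0.85)]
pepper_mill [([0.613, -0.366, 0.002], 0.68)]
salt_shaker [([0.447, 0.129, -0.005], 0.48)]
sugar_jar []
egg_timer [([0.453, -0.191, 0.002], 0.79)]
```

View pics/side0.png

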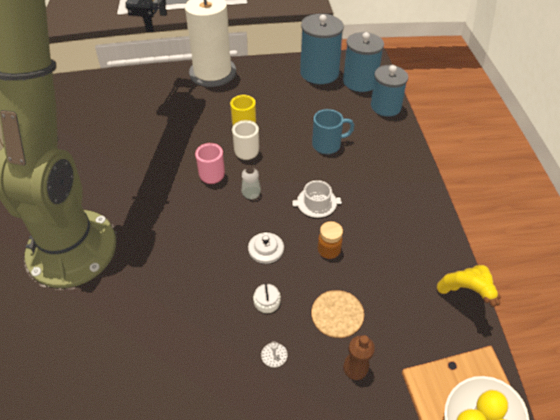

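View pics/top0.png

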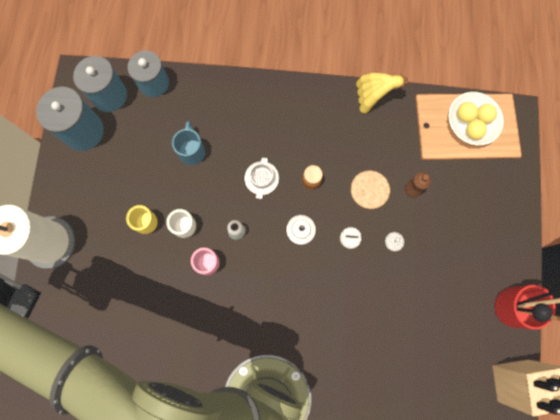

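Three cups: pink at (205,262), white at (181,223) and yellow at (142,220) in the top view. The white one at about (0.445, 0.276) fits the description. I'll confirm it in a crop and refine positions from depth.

```bash
cat > h.py <<'E'
from bench import readout, viewer, job, nets, ctrl
import numpy as np, cv2
from scipy.spatial.transform import Rotation as R
from scipy.optimize import least_squares
def cloud(c):
    p,d=viewer.get_image(c); q=viewer.camera_params(c); K=q["K"]
    v,u=np.mgrid[0:420,0:560]
    uv=np.stack([u,v],-1).reshape(-1,1,2).astype(float)
    n=cv2.undistortPoints(uv,K,np.array([q["k1"],0,0,0])).reshape(-1,2)
    z=d.reshape(-1); P=np.c_[n*z[:,None],z]; T=q["cam_to_world"]
    W=P@T[:3,:3].T+T[:3,3]; W[z==0]=np.nan
    return p,W.reshape(420,560,3)
def fit(W,xy,r,zlo,zhi,R0=None,rad=None):
    """points near xy in height band; circle fit of given radius rad"""
    Q=W.reshape(-1,3); m=(np.hypot(*(Q[:,:2]-xy).T)<r)&(Q[:,2]>zlo)&(Q[:,2]<zhi); Q=Q[m]
    if len(Q)<6: return None,len(Q)
    f=lambda s:np.hypot(Q[:,0]-s[0],Q[:,1]-s[1])-(rad if rad else s[2])
    s=least_squares(f,[*xy]+([] if rad else [r*.7]),loss="soft_l1",f_scale=.002)
    return s.x.round(4),len(Q),round(float(np.median(abs(s.fun)))*1000,1),Q.mean(0).round(4)
def tool():
    s=readout.get_state(); M=R.from_rotvec(s["tool_rot"]).as_matrix(); return s,s["position"],M
def go(x,y,z,yaw=None):
    """shift in current tool axes, mm; yaw (deg) = heading of tool z axis (jaw) in world, tool down"""
    s,p,M=tool(); d=np.array([x,y,z])-p
    print("t",round(s["time"],2),"pos",p.round(4),"grip",round(s["grip_width"],3),"F",s["ft_force"].round(1))
    print("linear mm",(M.T@d*1000).round(1))
    h=np.arctan2(M[1,2],M[0,2]) if yaw is None else np.radians(yaw)
    D=np.c_[[0,0,-1],np.cross([np.cos(h),np.sin(h),0],[0,0,-1]),[np.cos(h),np.sin(h),0]]
    print("twist deg",np.degrees(R.from_matrix(M.T@D).as_rotvec()).round(2),"jaw heading",np.degrees(np.arctan2(M[1,2],M[0,2])).round(1))
E
python3 - <<'E'
from h import *
I=[]
for c in("side","top"):
    p,W=cloud(c); b=p[:,:,::-1]
    I.append(cv2.resize(b[75:205,130:280] if c=="side" else b[190:290,110:225],(400,360),interpolation=3))
    print(c)
    print("table",fit(W,[.52,0],.05,-.02,.02)[-1])
    print("coaster",fit(W,[.599,-.238],.07,.004,.012)[-1])
    for n,xy,r,lo,hi,rad in [("cup rim",[.445,.276],.045,.079,.09,.031),("cup side",[.445,.276],.045,.025,.078,.033),
      ("drip side",[.604,.075],.045,.015,.047,.033),("drip rim",[.604,.075],.045,.045,.054,.0315),("flange",[.604,.075],.062,.004,.014,None),
      ("press knob",[.455,-.317],.02,.036,.055,None),("press disc",[.455,-.317],.035,.002,.01,None),
      ("lid knob",[.466,-.05],.02,.036,.05,None),("lid dome",[.466,-.05],.045,.006,.033,None),("pepper",[.615,-.365],.035,.03,.15,None),("sugar",[.61,-.067],.04,.03,.09,None)]:
        print(n,fit(W,np.array(xy),r,lo,hi,rad=rad))
cv2.imwrite("pics/crop1.png",np.hstack(I))
go(.445,.276,.2,0)
E
```

```text
side
table [5.22e-01 4.00e-04 1.20e-03]
coaster [ 0.5979 -0.2406  0.0085]
cup rim (array([0.4424, 0.2731]), 153, 1.8, array([0.4443, 0.2706, 0.0836]))
cup side (array([0.442 , 0.2748]), 554, 2.1, array([0.4417, 0.2672, 0.0542]))
drip side (array([0.6018, 0.0725]), 441, 1.7, array([0.6017, 0.0718, 0.0316]))
drip rim (array([0.6018, 0.0724]), 130, 0.9, array([0.6021, 0.0725, 0.0487]))
flange (array([0.6   , 0.0665, 0.0375]), 581, 6.1, array([0.5996, 0.0652, 0.0096]))
press knob (array([ 0.4549, -0.3167,  0.0054]), 35, 0.7, array([ 0.4545, -0.318 ,  0.047 ]))
press disc (array([ 0.4553, -0.3153,  0.0208]), 487, 5.0, array([ 0.4551, -0.3189,  0.0046]))
lid knob (array([ 0.4637, -0.0512,  0.0076]), 29, 0.8, array([ 0.4633, -0.0546,  0.042 ]))
lid dome (array([ 0.4637, -0.0511,  0.0285]), 766, 7.2, array([ 0.4634, -0.0589,  0.0179]))
pepper (array([ 0.613 , -0.3638,  0.0166]), 785, 3.3, array([ 0.6094, -0.3706,  0.0894]))
sugar (array([ 0.6071, -0.0732,  0.02  ]), 600, 2.7, array([ 0.6059, -0.0781,  0.0631]))
top
table [0.5204 0.0008 0.001 ]
coaster [ 0.5989 -0.2362  0.0078]
cup rim (array
[... 384 characters left out ...]
ss knob (array([ 0.4583, -0.3122,  0.0053]), 19, 1.1, array([ 0.4582, -0.312 ,  0.0442]))
press disc (array([ 0.4567, -0.3156,  0.0213]), 236, 5.4, array([ 0.4558, -0.314 ,  0.0049]))
lid knob (array([ 0.466 , -0.0489,  0.0075]), 21, 0.9, array([ 0.4644, -0.0486,  0.0425]))
lid dome (array([ 0.4664, -0.0488,  0.0284]), 605, 6.7, array([ 0.4645, -0.0484,  0.0178]))
pepper (array([ 0.615 , -0.3594,  0.0172]), 351, 3.6, array([ 0.61  , -0.3543,  0.09  ]))
sugar (array([ 0.6067, -0.066 ,  0.0193]), 335, 3.7, array([ 0.6054, -0.0657,  0.0675]))
t 1.2 pos [0.2179 0.6124 0.2008] grip 1.004 F [-0.3  0.1 -0.1]
linear mm [   0.8 -326.7 -240.8]
twist deg [7.042e+01 1.000e-02 0.000e+00] jaw heading 70.4
```

View pics/crop1.png

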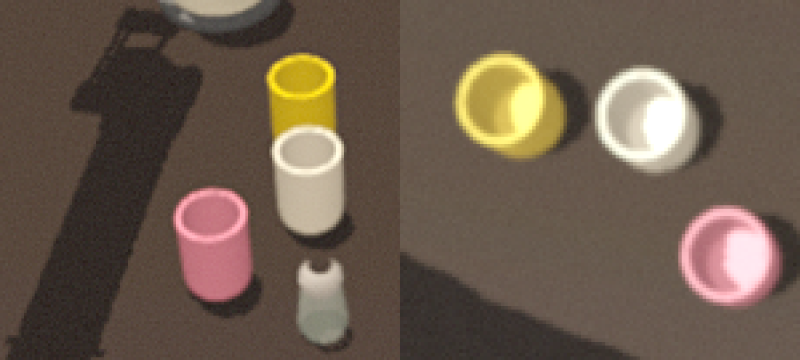

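White cup confirmed: top (181,223), the middle one between the pink and yellow ones. Before leaving, I check the paper-towel roll near the arm.

Run:
```python
from h import *
for c in("side","top"):
    p,W=cloud(c); Q=W.reshape(-1,3)
    m=(Q[:,2]>.1)&(Q[:,1]>.3)&(Q[:,0]>.1)&(Q[:,0]<.9)&(Q[:,1]<1)
    H={}
    for q in Q[m]:
        k=(round(q[0]/.05)*5,round(q[1]/.05)*5); H.setdefault(k,[]).append(q[2])
    print(c,{k:round(max(v),2) for k,v in sorted(H.items()) if len(v)>4})
```

```text
side {(15, 55): np.float64(0.34), (20, 50): np.float64(0.34), (20, 55): np.float64(0.34), (20, 65): np.float64(0.26), (25, 50): np.float64(0.34), (25, 55): np.float64(0.34), (25, 60): np.float64(0.31), (25, 65): np.float64(0.27), (30, 60): np.float64(0.25), (30, 65): np.float64(0.25), (30, 70): np.float64(0.25), (35, 60): np.float64(0.25), (35, 65): np.float64(0.26), (35, 70): np.float64(0.25), (40, 60): np.float64(0.25), (40, 65): np.float64(0.25), (40, 70): np.float64(0.24), (65, 55): np.float64(0.18), (65, 60): np.float64(0.18), (65, 65): np.float64(0.18), (70, 55): np.float64(0.18), (70, 60): np.float64(0.21), (70, 65): np.float64(0.2), (70, 70): np.float64(0.18), (75, 55): np.float64(0.18), (75, 60): np.float64(0.18), (75, 65): np.float64(0.18), (80, 40): np.float64(0.12), (80, 45): np.float64(0.12), (80, 50): np.float64(0.15), (80, 55): np.float64(0.18), (80, 60): np.float64(0.15), (85, 40): np.float64(0.15), (85, 45): np.float64(0.15), (85, 50): np.float64(0.15), (85, 55): np.float64(0.17), (85, 60): np.float64(0.15), (90, 40): np.float64(0.14), (90, 45): np.float64(0.14)}
top
[... 555 characters left out ...]
, (40, 60): np.float64(0.25), (40, 65): np.float64(0.25), (40, 70): np.float64(0.25), (65, 55): np.float64(0.18), (65, 60): np.float64(0.18), (65, 65): np.float64(0.18), (70, 55): np.float64(0.18), (70, 60): np.float64(0.21), (70, 65): np.float64(0.2), (70, 70): np.float64(0.18), (75, 55): np.float64(0.18), (75, 60): np.float64(0.18), (75, 65): np.float64(0.18), (75, 70): np.float64(0.18), (80, 45): np.float64(0.12), (80, 50): np.float64(0.15), (80, 55): np.float64(0.18), (80, 60): np.float64(0.15), (85, 40): np.float64(0.15), (85, 45): np.float64(0.15), (85, 50): np.float64(0.15), (85, 55): np.float64(0.18), (85, 60): np.float64(0.15), (90, 40): np.float64(0.15), (90, 45): np.float64(0.14)}
```

```bash
python3 -m creep '[{"linear":[0,-0.014,-0.038],"twist":[0,0,0],"fingers":-1},{"linear":[0,-0.027,-0.075],"twist":[0,0,0],"fingers":-1},{"linear":[0,-0.040,-0.113],"twist":[0,0,0],"fingers":-1},{"linear":[0,-0.054,-0.151],"twist":[0,0,0],"fingers":-1},{"linear":[0,-0.093,-0.164],"twist":[7,0,0],"fingers":-1},{"linear":[0,-0.132,-0.177],"twist":[14,0,0],"fingers":-1},{"linear":[0,-0.171,-0.190],"twist":[21,0,0],"fingers":-1},{"linear":[0,-0.210,-0.203],"twist":[28,0,0],"fingers":-1}]' 20
python3 -c "
from h import *
go(.4435,.275,.2,0)"
```

```text
time: 1.97
position: [0.3488, 0.3494, 0.2014]
tool_rot: [-0.574, 1.492, 0.575]
ft_force: [-0.1, 0.1, 0.2]
grip_width: 1.003
t 1.97 pos [0.3488 0.3494 0.2014] grip 1.003 F [-0.1  0.1  0.2]
linear mm [   1.4 -118.7   20.3]
twist deg [42.11  0.08 -0.05] jaw heading 42.1
```

```bash
python3 -m creep '[{"linear":[0,-0.03,0.005],"twist":[7,0,0],"fingers":-1},{"linear":[0,-0.06,0.010],"twist":[14,0,0],"fingers":-1},{"linear":[0,-0.09,0.015],"twist":[21,0,0],"fingers":-1},{"linear":[0,-0.1187,0.0203],"twist":[28,0,0],"fingers":-1},{"linear":[0,-0.1187,0.0203],"twist":[35,0,0],"fingers":-1},{"linear":[0,-0.1187,0.0203],"twist":[42,0,0],"fingers":-1},{"linear":[0,-0.1187,0.0203],"twist":[42.2,0,0],"fingers":-1},{"linear":[0,-0.1187,0.0203],"twist":[42.2,0,0],"fingers":-1}]'
python3 -c "
from h import *
go(.4435,.275,.055,0)"
```

```text
time: 2.63
position: [0.4427, 0.2769, 0.2008]
tool_rot: [-0.006, 1.571, 0.006]
ft_force: [-0.6, -0.5, 0.7]
grip_width: 1.0
t 2.63 pos [0.4427 0.2769 0.2008] grip 1.0 F [-0.6 -0.5  0.7]
linear mm [145.8  -2.    0.8]
twist deg [ 0.41  0.   -0.01] jaw heading 0.4
```

```bash
python3 -m creep '[{"linear":[0.03,-0.001,0.001],"twist":[0,0,0],"fingers":-1},{"linear":[0.06,-0.002,0.001],"twist":[0,0,0],"fingers":-1},{"linear":[0.09,-0.002,0.001],"twist":[0,0,0],"fingers":-1},{"linear":[0.12,-0.002,0.001],"twist":[0,0,0],"fingers":-1},{"linear":[0.146,-0.002,0.001],"twist":[0,0,0],"fingers":-1},{"linear":[0.146,-0.002,0.001],"twist":[0,0,0],"fingers":-1},{"linear":[0.146,-0.002,0.001],"twist":[0,0,0],"fingers":0.6},{"linear":[0.146,-0.002,0.001],"twist":[0,0,0],"fingers":0.6}]' 20
python3 -m creep '[{"linear":[0,0,0],"twist":[0,0,0],"fingers":1},{"linear":[0,0,0],"twist":[0,0,0],"fingers":1},{"linear":[0,0,0],"twist":[0,0,0],"fingers":1},{"linear":[0,0,0],"twist":[0,0,0],"fingers":1}]' 20
python3 - <<'E'
from h import *
go(.4435,.275,.2,0)
p,W=cloud("side"); cv2.imwrite("pics/s1.png",cv2.resize(p[60:260,100:380,::-1],(784,560)))
print(fit(W,np.array([.4435,.275]),.045,.079,.09,rad=.031))
E
```

```text
time: 3.3
position: [0.4446, 0.2758, 0.0564]
tool_rot: [-0.003, 1.569, 0.006]
ft_force: [0.4, 1.0, 0.8]
grip_width: 0.92
time: 3.63
position: [0.4446, 0.2759, 0.0566]
tool_rot: [-0.001, 1.569, 0.005]
ft_force: [-1.5, 0.4, 7.4]
grip_width: 0.755
t 3.63 pos [0.4446 0.2759 0.0566] grip 0.755 F [-1.5  0.4  7.4]
linear mm [-143.4   -0.6   -0.8]
twist deg [ 0.24  0.11 -0.13] jaw heading 0.2
(array([0.4439, 0.2732]), 168, 1.8, array([0.444 , 0.2707, 0.0839]))
```

View pics/s1.png

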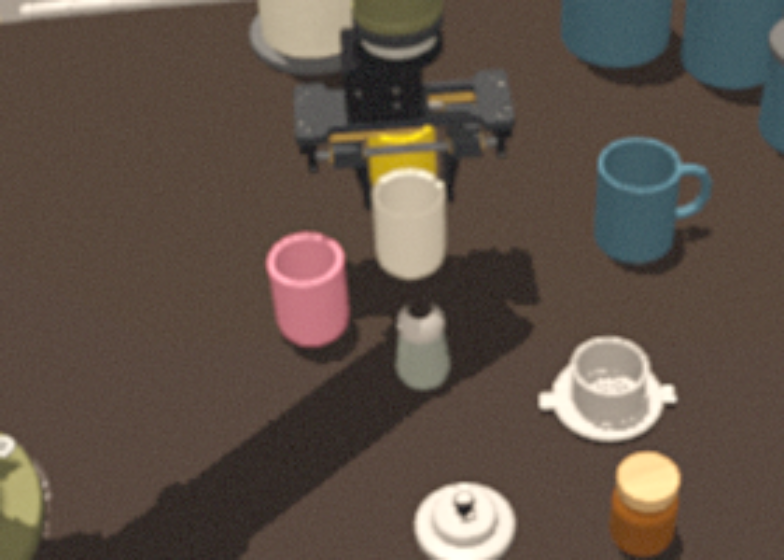

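The jaws hold the white cup (opening 65.7 mm against 66 mm; fingers either side at about (370,190) and (450,190)). Next I lift.

```bash
python3 -m creep '[{"linear":[-0.02,0,0],"twist":[0,0,0],"fingers":1},{"linear":[-0.05,0,0],"twist":[0,0,0],"fingers":1},{"linear":[-0.085,0,0],"twist":[0,0,0],"fingers":1},{"linear":[-0.12,0,0],"twist":[0,0,0],"fingers":1},{"linear":[-0.15,0,0],"twist":[0,0,0],"fingers":1},{"linear":[-0.15,-0.03,0.01],"twist":[0,0,0],"fingers":1},{"linear":[-0.15,-0.065,0.02],"twist":[0,0,0],"fingers":1},{"linear":[-0.15,-0.10,0.03],"twist":[0,0,0],"fingers":1}]' 25
python3 -c "
from h import *
go(.5985,-.237,.2,0)"
```

```text
time: 4.35
position: [0.4745, 0.1741, 0.2055]
tool_rot: [-0.005, 1.569, 0.005]
ft_force: [1.2, -0.8, -2.3]
grip_width: 0.757
t 4.35 pos [0.4745 0.1741 0.2055] grip 0.757 F [ 1.2 -0.8 -2.3]
linear mm [   5.6 -411.9  121.4]
twist deg [ 0.37  0.09 -0.01] jaw heading 0.4
```

```bash
python3 -m creep '[{"linear":[0,-0.038,0.012],"twist":[0,0,0],"fingers":1},{"linear":[0,-0.076,0.024],"twist":[0,0,0],"fingers":1},{"linear":[0,-0.114,0.036],"twist":[0,0,0],"fingers":1},{"linear":[0,-0.152,0.048],"twist":[0,0,0],"fingers":1},{"linear":[0,-0.190,0.060],"twist":[0,0,0],"fingers":1},{"linear":[0,-0.228,0.072],"twist":[0,0,0],"fingers":1},{"linear":[0,-0.266,0.084],"twist":[0,0,0],"fingers":1},{"linear":[0,-0.304,0.096],"twist":[0,0,0],"fingers":1}]'
python3 -m creep '[{"linear":[0,-0.03,0.008],"twist":[0,0,0],"fingers":1},{"linear":[0,-0.06,0.014],"twist":[0,0,0],"fingers":1},{"linear":[0,-0.085,0.019],"twist":[0,0,0],"fingers":1},{"linear":[0,-0.1,0.022],"twist":[0,0,0],"fingers":1},{"linear":[0,-0.107,0.025],"twist":[0,0,0],"fingers":1},{"linear":[0,-0.107,0.025],"twist":[0,0,0],"fingers":1},{"linear":[0,-0.107,0.025],"twist":[0,0,0],"fingers":1},{"linear":[0,-0.107,0.025],"twist":[0,0,0],"fingers":1}]'
python3 - <<'E'
from h import *
go(.5985,-.237,.065,0)
for c in("side","top"):
    p,W=cloud(c); print(fit(W,np.array([.6,-.238]),.06,.215,.245,rad=.031),fit(W,np.array([.6,-.238]),.06,.16,.21,rad=.033))
    print(nets.place_of(c,"cup")[:2],nets.place_of(c,"coaster")[:1])
    cv2.imwrite(f"pics/{c}2.png",p[:,:,::-1])
E
```

```text
time: 5.02
position: [0.5714, -0.1305, 0.2049]
tool_rot: [-0.003, 1.57, 0.004]
ft_force: [0.7, -0.1, -1.8]
grip_width: 0.757
time: 5.68
position: [0.597, -0.2333, 0.2045]
tool_rot: [-0.004, 1.571, 0.006]
ft_force: [0.3, -0.3, -1.9]
grip_width: 0.751
t 5.68 pos [ 0.597  -0.2333  0.2045] grip 0.751 F [ 0.3 -0.3 -1.9]
linear mm [139.5  -3.9   1.5]
twist deg [ 0.36 -0.01 -0.1 ] jaw heading 0.4
(array([ 0.5964, -0.2359]), 566, 1.0, array([ 0.5987, -0.2417,  0.2278])) (array([ 0.5955, -0.2351]), 901, 1.9, array([ 0.595 , -0.2365,  0.1866]))
[{'centre': [0.3482, 0.2036, -0.0001], 'conf': 0.95}, {'centre': [0.4443, 0.3856, -0.0025], 'conf': 0.84}] [{'centre': [0.5997, -0.2393, 0.005], 'conf': 0.61}]
(None, 0) (None, 0)
[{'centre': [0.3464, 0.1954, -0.0025], 'conf': 0.97}, {'centre': [0.4512, 0.3856, -0.005], 'conf': 0.57}] []
```

View pics/side2.png

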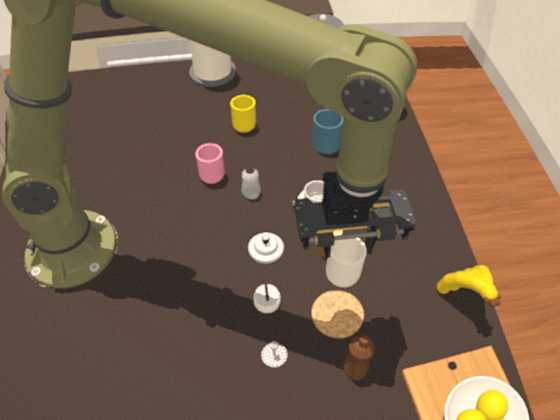

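The cup hangs upright over the coaster; in the side view the cup is at about (347,262) and the coaster at (337,314). Now I lower it.

```bash
python3 -m creep '[{"linear":[0.03,-0.004,0.002],"twist":[0,0,0],"fingers":1},{"linear":[0.06,-0.004,0.002],"twist":[0,0,0],"fingers":1},{"linear":[0.09,-0.004,0.002],"twist":[0,0,0],"fingers":1},{"linear":[0.115,-0.004,0.002],"twist":[0,0,0],"fingers":1},{"linear":[0.13,-0.004,0.002],"twist":[0,0,0],"fingers":1},{"linear":[0.135,-0.004,0.002],"twist":[0,0,0],"fingers":1},{"linear":[0.138,-0.004,0.002],"twist":[0,0,0],"fingers":1},{"linear":[0.138,-0.004,0.002],"twist":[0,0,0],"fingers":1}]'
python3 - <<'E'
from h import *
go(.5985,-.237,.065,0)
for c in("side","top"):
    p,W=cloud(c); print(fit(W,np.array([.6,-.238]),.05,.083,.103,rad=.031),fit(W,np.array([.6,-.238]),.05,.04,.083,rad=.033))
E
```

```text
time: 6.65
position: [0.5991, -0.2396, 0.0671]
tool_rot: [-0.003, 1.57, 0.003]
ft_force: [-0.3, -0.6, -1.8]
grip_width: 0.755
t 6.65 pos [ 0.5991 -0.2396  0.0671] grip 0.755 F [-0.3 -0.6 -1.8]
linear mm [ 2.1  2.6 -0.6]
twist deg [0.23 0.03 0.01] jaw heading 0.2
(array([ 0.5989, -0.2415]), 313, 1.1, array([ 0.6   , -0.2471,  0.0933])) (array([ 0.5976, -0.2405]), 543, 1.9, array([ 0.5976, -0.2453,  0.0609]))
(None, 0) (None, 0)
```

```bash
python3 -m creep '[{"linear":[0.001,0,0],"twist":[0,0,0],"fingers":1},{"linear":[0.002,0,0],"twist":[0,0,0],"fingers":1},{"linear":[0.002,0,0],"twist":[0,0,0],"fingers":1}]'
python3 -m creep '[{"linear":[0.0005,0,0],"twist":[0,0,0],"fingers":1},{"linear":[0.0005,0,0],"twist":[0,0,0],"fingers":1}]'
```

```text
time: 7.0
position: [0.5991, -0.2396, 0.0653]
tool_rot: [-0.003, 1.57, 0.003]
ft_force: [-0.2, 0.3, -2.5]
grip_width: 0.752
time: 7.17
position: [0.5991, -0.2395, 0.065]
tool_rot: [-0.003, 1.57, 0.003]
ft_force: [-1.2, 0.1, 1.4]
grip_width: 0.755
```

```bash
python3 -m creep '[{"linear":[0,0,0],"twist":[0,0,0],"fingers":-0.65},{"linear":[0,0,0],"twist":[0,0,0],"fingers":-0.8},{"linear":[0,0,0],"twist":[0,0,0],"fingers":-1},{"linear":[0,0,0],"twist":[0,0,0],"fingers":-1},{"linear":[-0.02,0,0],"twist":[0,0,0],"fingers":-1},{"linear":[-0.055,0,0],"twist":[0,0,0],"fingers":-1},{"linear":[-0.095,0,0],"twist":[0,0,0],"fingers":-1},{"linear":[-0.135,0,0],"twist":[0,0,0],"fingers":-1}]'
python3 - <<'E'
from h import *
go(.603,.074,.2,0)
for c in("side",):
    p,W=cloud(c); print(fit(W,np.array([.6,-.238]),.05,.083,.1,rad=.031),fit(W,np.array([.6,-.238]),.05,.04,.083,rad=.033))
    print(fit(W,np.array([.602,.0725]),.05,.045,.055,rad=.0315))
E
```

```text
time: 7.83
position: [0.5981, -0.2395, 0.2002]
tool_rot: [-0.003, 1.572, 0.003]
ft_force: [1.5, -0.6, -0.3]
grip_width: 0.998
t 7.83 pos [ 0.5981 -0.2395  0.2002] grip 0.998 F [ 1.5 -0.6 -0.3]
linear mm [2.000e-01 3.135e+02 6.000e+00]
twist deg [ 0.2  -0.08 -0.01] jaw heading 0.2
(array([ 0.5974, -0.2405]), 326, 1.0, array([ 0.5974, -0.2416,  0.0911])) (array([ 0.5974, -0.2409]), 631, 2.4, array([ 0.5963, -0.2416,  0.062 ]))
(array([0.6021, 0.0722]), 91, 1.0, array([0.5898, 0.0734, 0.0488]))
```

```bash
python3 -m creep '[{"linear":[0,0.04,0.001],"twist":[0,0,0],"fingers":-1},{"linear":[0,0.08,0.002],"twist":[0,0,0],"fingers":-1},{"linear":[0,0.12,0.003],"twist":[0,0,0],"fingers":-1},{"linear":[0,0.16,0.004],"twist":[0,0,0],"fingers":-1},{"linear":[0,0.2,0.005],"twist":[0,0,0],"fingers":-1},{"linear":[0,0.24,0.005],"twist":[0,0,0],"fingers":-1},{"linear":[0,0.28,0.005],"twist":[0,0,0],"fingers":-1},{"linear":[0,0.313,0.005],"twist":[0,0,0],"fingers":-1}]'
python3 -m creep '[{"linear":[0,0,0],"twist":[0,0,0],"fingers":-1},{"linear":[0,0,0],"twist":[0,0,0],"fingers":-1}]'
python3 - <<'E'
from h import *
go(.603,.074,.028,0)
p,W=cloud("top"); cv2.imwrite("pics/t3.png",p[:,:,::-1])
p,W=cloud("side"); cv2.imwrite("pics/s3.png",cv2.resize(p[150:400,220:420,::-1],(480,600)))
E
```

```text
time: 8.55
position: [0.6022, 0.0772, 0.1992]
tool_rot: [-0.004, 1.57, 0.006]
ft_force: [0.6, -0.6, -0.5]
grip_width: 1.002
time: 8.72
position: [0.6023, 0.0768, 0.1987]
tool_rot: [-0.007, 1.571, 0.008]
ft_force: [0.1, -0.6, -0.4]
grip_width: 1.002
t 8.72 pos [0.6023 0.0768 0.1987] grip 1.002 F [ 0.1 -0.6 -0.4]
linear mm [170.7  -2.9   0.7]
twist deg [ 0.55 -0.02 -0.02] jaw heading 0.5
```

View pics/s3.png

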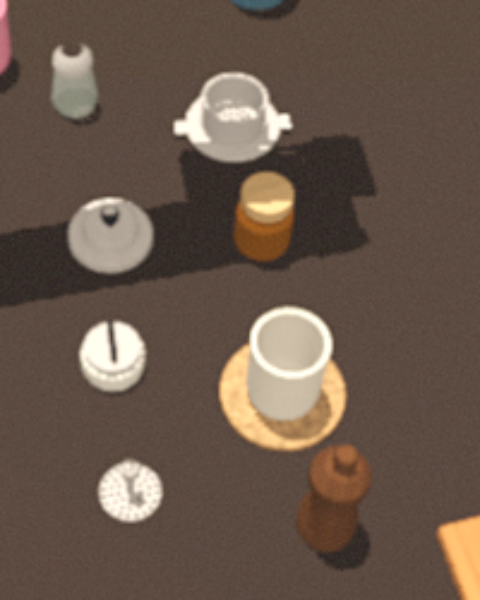

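The cup stands in the middle of the coaster (crop: cup base about (287,392), coaster about (283,392)). The dripper at (233,118) is free, so I descend on it.

```bash
python3 -m creep '[{"linear":[0.04,-0.003,0.001],"twist":[0,0,0],"fingers":-1},{"linear":[0.08,-0.003,0.001],"twist":[0,0,0],"fingers":-1},{"linear":[0.115,-0.003,0.001],"twist":[0,0,0],"fingers":-1},{"linear":[0.145,-0.003,0.001],"twist":[0,0,0],"fingers":-1},{"linear":[0.165,-0.003,0.001],"twist":[0,0,0],"fingers":-1},{"linear":[0.170,-0.003,0.001],"twist":[0,0,0],"fingers":-1},{"linear":[0.170,-0.003,0.001],"twist":[0,0,0],"fingers":-1},{"linear":[0.170,-0.003,0.001],"twist":[0,0,0],"fingers":-0.2}]' 15
python3 -m creep '[{"linear":[0,0,0],"twist":[0,0,0],"fingers":0.5},{"linear":[0,0,0],"twist":[0,0,0],"fingers":1},{"linear":[0,0,0],"twist":[0,0,0],"fingers":1},{"linear":[0,0,0],"twist":[0,0,0],"fingers":1},{"linear":[0,0,0],"twist":[0,0,0],"fingers":1}]' 15
python3 - <<'E'
from h import *
go(.603,.074,.2,0)
p,W=cloud("side"); cv2.imwrite("pics/s4.png",cv2.resize(p[100:260,220:420,::-1],(750,600)))
E
```

```text
time: 9.48
position: [0.6046, 0.069, 0.0305]
tool_rot: [-0.002, 1.569, 0.001]
ft_force: [-0.4, -0.0, 0.6]
grip_width: 0.974
time: 9.9
position: [0.6039, 0.0707, 0.0299]
tool_rot: [-0.003, 1.57, 0.004]
ft_force: [0.1, 0.6, 0.3]
grip_width: 0.63
t 9.9 pos [0.6039 0.0707 0.0299] grip 0.63 F [0.1 0.6 0.3]
linear mm [-170.1    3.4   -0.7]
twist deg [ 0.23  0.06 -0.03] jaw heading 0.2
```

View pics/s4.png

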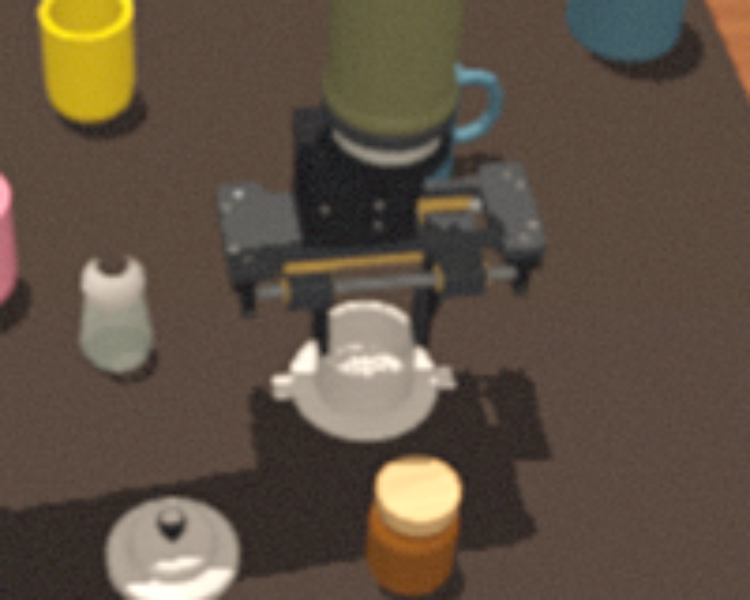

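Opening 54.8 mm instead of 66 mm: something is off. I measure before doing anything else.

Run:
```python
from h import *
for c in("side","top"):
    p,W=cloud(c)
    print(c,readout.get_state()["grip_width"],readout.get_state()["position"],fit(W,np.array([.603,.074]),.05,.045,.055,rad=.0315),fit(W,np.array([.603,.074]),.045,.015,.045,rad=.033))
    if c=="side":
      for lo in range(10,120,10):
        Q=W[100:260,220:420].reshape(-1,3);P=p[100:260,220:420].reshape(-1,3)
        m=(Q[:,2]>lo/1e3)&(Q[:,2]<lo/1e3+.01)&(P.max(1)<75)&(abs(Q[:,1]-.07)<.06)&(abs(Q[:,0]-.6)<.11)
        if m.sum()>3: print(lo,m.sum(),np.percentile(Q[m],[5,50,95],axis=0).round(3).tolist())
    cv2.imwrite("pics/%s5.png"%c,cv2.resize(p[160:220,280:400,::-1] if c=="side" else p[120:240,200:340,::-1],(700,600)))
```

```text
side 0.5401723104626358 [0.60364442 0.07060339 0.02951479] (array([0.6012, 0.0726]), 106, 1.1, array([0.6026, 0.0705, 0.0488])) (array([0.6013, 0.0726]), 384, 1.7, array([0.6032, 0.0699, 0.0302]))
50 7 [[0.572, 0.059, 0.054], [0.575, 0.061, 0.057], [0.635, 0.062, 0.06]]
60 19 [[0.572, 0.058, 0.061], [0.63, 0.06, 0.065], [0.637, 0.067, 0.069]]
70 32 [[0.569, 0.059, 0.07], [0.629, 0.061, 0.076], [0.637, 0.074, 0.079]]
80 27 [[0.567, 0.058, 0.081], [0.629, 0.062, 0.084], [0.638, 0.077, 0.089]]
90 30 [[0.566, 0.059, 0.09], [0.628, 0.06, 0.095], [0.639, 0.064, 0.099]]
100 14 [[0.629, 0.059, 0.1], [0.634, 0.061, 0.102], [0.638, 0.076, 0.108]]
110 4 [[0.633, 0.06, 0.111], [0.633, 0.069, 0.114], [0.634, 0.076, 0.116]]
top 0.4866809969835064 [0.60358889 0.07055642 0.02941913] (None, 0) (None, 0)
```

View pics/top5.png

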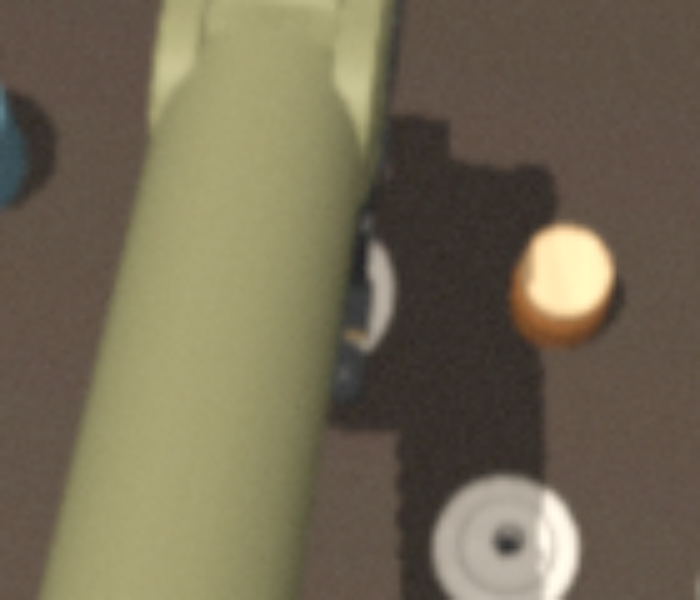

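View pics/side5.png

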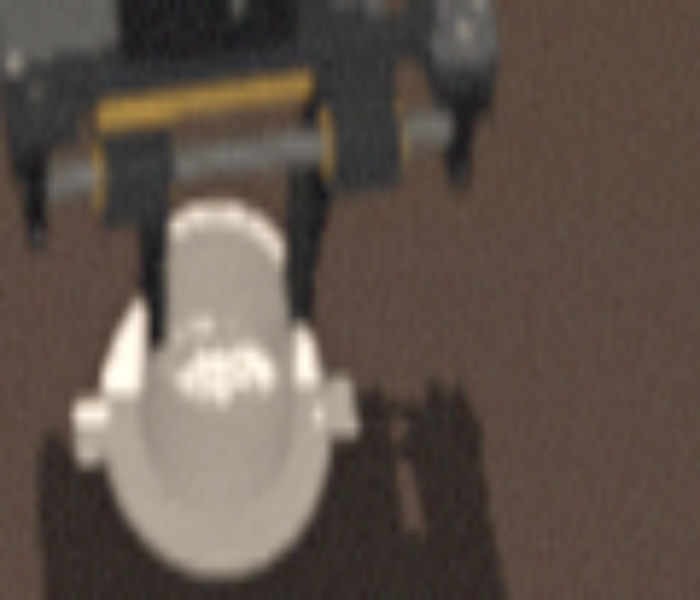

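Run:
```python
from h import *
p,W=cloud("side"); s=readout.get_state(); print(s["time"],s["grip_width"],s["position"],s["ft_force"])
cv2.imwrite("pics/s6.png",cv2.resize(p[150:230,260:380,::-1],(780,520),interpolation=cv2.INTER_CUBIC))
# project expected tips
q=viewer.camera_params("side");T=np.linalg.inv(q["cam_to_world"])
def pr(w):
    c=T[:3,:3]@w+T[:3,3]; uv=cv2.projectPoints(c.reshape(1,3),np.zeros(3),np.zeros(3),q["K"],np.array([q["k1"],0,0,0]))[0].ravel(); return uv.round(1)
for w in [[.57,.061,.019],[.57,.061,.05],[.637,.061,.019],[.637,.061,.05],[.602,.0725,.049],[.602,.0725,.009]]: print(w,pr(np.array(w)))
```

```text
10.1 0.4468166785505193 [0.60354461 0.07051793 0.02933394] [ 0.26787505 -0.16005116  0.15844   ]
[0.57, 0.061, 0.019] [304.3 203.5]
[0.57, 0.061, 0.05] [304.8 195.1]
[0.637, 0.061, 0.019] [331.4 201.3]
[0.637, 0.061, 0.05] [332.4 192.8]
[0.602, 0.0725, 0.049] [317.3 190.7]
[0.602, 0.0725, 0.009] [316.3 201.6]
```

View pics/s6.png

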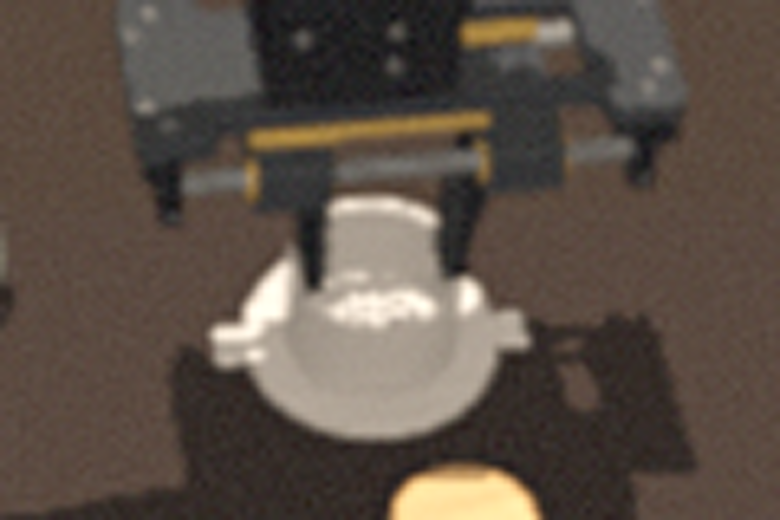

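The fingers keep closing and end at about row 194, where z≈0.05 projects: the tips seem to be above the rim even though the readout says TCP z = 0.03. The dripper has not moved. I lift and measure where the tips really are.

```bash
python3 -m creep '[{"linear":[-0.02,0,0],"twist":[0,0,0],"fingers":0},{"linear":[-0.05,0,0],"twist":[0,0,0],"fingers":-0.4},{"linear":[-0.08,0,0],"twist":[0,0,0],"fingers":-1},{"linear":[-0.10,0,0],"twist":[0,0,0],"fingers":-1},{"linear":[-0.10,0,0],"twist":[0,0,0],"fingers":-1},{"linear":[-0.10,0,0],"twist":[0,0,0],"fingers":-1},{"linear":[-0.10,0,0],"twist":[0,0,0],"fingers":-1}]'
python3 - <<'E'
from h import *
p,W=cloud("side"); s=readout.get_state(); print(s["time"],s["grip_width"],s["position"],s["ft_force"])
print("drip",fit(W,np.array([.603,.074]),.05,.045,.055,rad=.0315))
q=viewer.camera_params("side");T=np.linalg.inv(q["cam_to_world"])
def pr(w):
    c=T[:3,:3]@w+T[:3,3]; uv=cv2.projectPoints(c.reshape(1,3),np.zeros(3),np.zeros(3),q["K"],np.array([q["k1"],0,0,0]))[0].ravel(); return uv.round(1)
P=s["position"]
b=p[:,:,::-1].copy()
for sx in(-.0435,-.0585,.0435,.0585):
    w=P+[sx,-.0095,-.011]; u=pr(w); print(w.round(3),u); cv2.circle(b,tuple(int(round(x)) for x in u),1,(0,0,255),-1)
cv2.imwrite("pics/s7.png",cv2.resize(b[80:240,230:430],(750,600),interpolation=cv2.INTER_CUBIC))
Q=W.reshape(-1,3);C=p.reshape(-1,3)
m=(C.max(1)<75)&(abs(Q[:,1]-P[1])<.03)&(abs(abs(Q[:,0]-P[0])-.05)<.02)&(Q[:,2]>.06)&(Q[:,2]<.2)
print(m.sum(),np.sort(Q[m,2])[:12].round(3))
E
```

```text
time: 10.68
position: [0.6029, 0.0705, 0.1284]
tool_rot: [-0.003, 1.572, 0.003]
ft_force: [0.3, -0.3, -0.2]
grip_width: 0.865
10.7333 0.9194544830908946 [0.60250149 0.07049552 0.12781817] [-0.57314817  0.27114936  0.28384991]
drip (array([0.6017, 0.0723]), 133, 1.0, array([0.6014, 0.0726, 0.0487]))
[0.559 0.061 0.117] [301.2 176.1]
[0.544 0.061 0.117] [294.7 176.6]
[0.646 0.061 0.117] [338.5 173.2]
[0.661 0.061 0.117] [344.9 172.7]
194 [0.151 0.151 0.152 0.152 0.152 0.152 0.153 0.154 0.154 0.154 0.154 0.155]
```

View pics/s7.png

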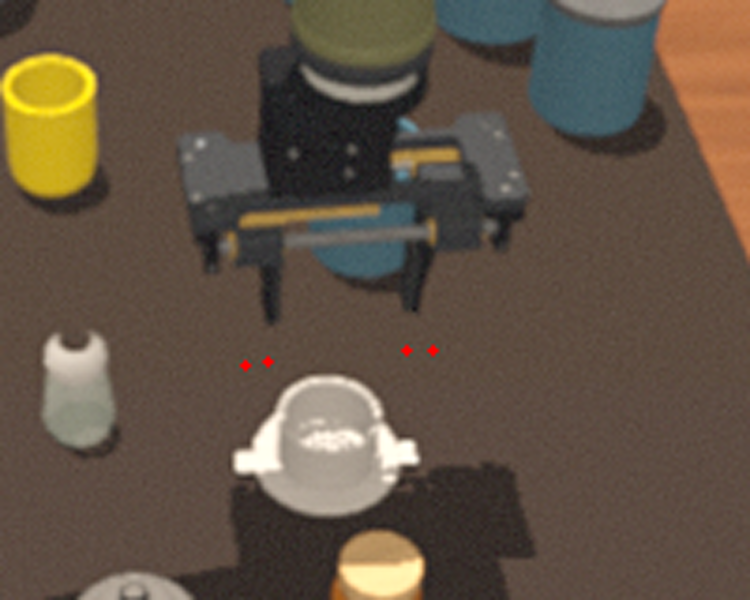

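Depth puts the tips about 33 mm higher than the readout implies: tip z ≈ readout z + 0.022 instead of −0.011. The relative shifts have been right. From here on I reference heights to the camera, and descend in part to check that.

```bash
cat >> h.py <<'E'
def tips(c="side",half=.0585,pad=.02):
    p,W=cloud(c); s=readout.get_state(); P=s["position"]; Q=W.reshape(-1,3);C=p.reshape(-1,3)
    m=(C.max(1)<75)&(abs(Q[:,1]-P[1])<.03)&(abs(abs(Q[:,0]-P[0])-half+.0075)<pad)&(Q[:,2]>P[2]-.03)&(Q[:,2]<P[2]+.055)
    A=Q[m]
    for n,k in(("L",A[:,0]<P[0]),("R",A[:,0]>P[0])):
        B=A[k]
        if len(B)>5: print(n,len(B),"zmin",np.sort(B[:,2])[:4].round(3),"x",np.percentile(B[:,0],[10,90]).round(3),"y",np.percentile(B[:,1],[10,50]).round(3))
    print("t",round(s["time"],2),"pos",P.round(4),"w",round(s["grip_width"],3),"F",s["ft_force"].round(1)); return p,W
E
python3 -m creep '[{"linear":[0.03,0.0025,0],"twist":[0,0,0],"fingers":-1},{"linear":[0.06,0.0025,0],"twist":[0,0,0],"fingers":-1},{"linear":[0.085,0.0025,0],"twist":[0,0,0],"fingers":-1},{"linear":[0.1,0.0025,0],"twist":[0,0,0],"fingers":-1},{"linear":[0.1,0.0025,0],"twist":[0,0,0],"fingers":-1}]'
python3 - <<'E'
from h import *
p,W=tips(); cv2.imwrite("pics/s8.png",cv2.resize(p[100:260,230:430,::-1],(750,600),interpolation=cv2.INTER_CUBIC))
E
```

```text
time: 11.15
position: [0.5989, 0.0723, 0.0237]
tool_rot: [-0.005, 1.581, 0.001]
ft_force: [-0.9, 0.1, 0.8]
grip_width: 1.003
L 166 zmin [-0.003 -0.003 -0.003 -0.003] x [0.533 0.554] y [0.046 0.061]
R 151 zmin [-0.003 -0.003 -0.003 -0.003] x [0.642 0.668] y [0.045 0.062]
t 11.2 pos [0.6008 0.0724 0.0261] w 0.998 F [-0.1  0.3 -0.5]
```

View pics/s8.png

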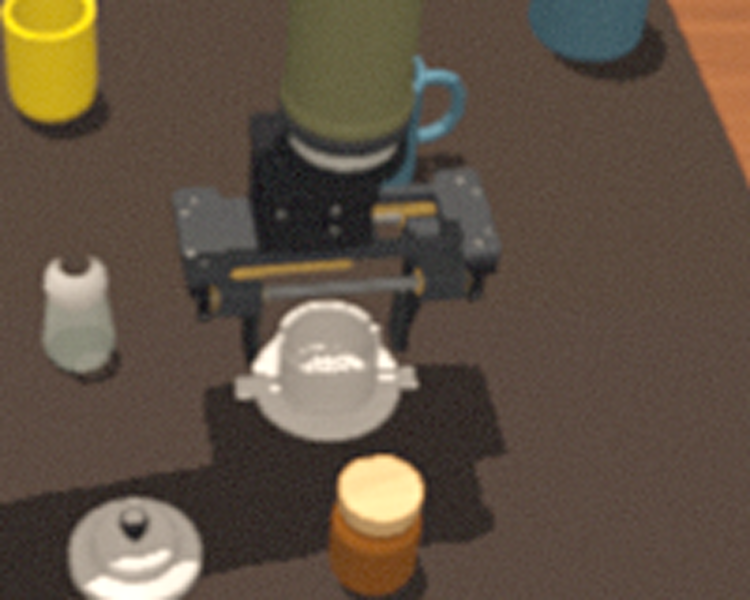

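Both fingers now straddle the chamber (tips about (252,355) and (398,345)), at rim height. I go down another 29 mm and close.

```bash
python3 -m creep '[{"linear":[0.01,0,0.001],"twist":[0,0,0],"fingers":-1},{"linear":[0.018,0,0.001],"twist":[0,0,0],"fingers":-1},{"linear":[0.024,0,0.001],"twist":[0,0,0],"fingers":-1},{"linear":[0.027,0,0.001],"twist":[0,0,0],"fingers":-1},{"linear":[0.027,0,0.001],"twist":[0,0,0],"fingers":-1},{"linear":[0.027,0,0.001],"twist":[0,0,0],"fingers":-1}]'
python3 -m creep '[{"linear":[0,0,0],"twist":[0,0,0],"fingers":-0.3},{"linear":[0,0,0],"twist":[0,0,0],"fingers":0.5},{"linear":[0,0,0],"twist":[0,0,0],"fingers":1},{"linear":[0,0,0],"twist":[0,0,0],"fingers":1},{"linear":[0,0,0],"twist":[0,0,0],"fingers":1},{"linear":[0,0,0],"twist":[0,0,0],"fingers":1}]' 15
python3 - <<'E'
from h import *
p,W=cloud("side"); go(.6,-.238,.2,0); cv2.imwrite("pics/s9.png",cv2.resize(p[130:230,260:400,::-1],(770,550),interpolation=cv2.INTER_CUBIC))
E
```

```text
time: 11.7
position: [0.6047, 0.073, 0.0024]
tool_rot: [-0.003, 1.571, 0.003]
ft_force: [-0.9, 0.9, 0.2]
grip_width: 0.996
time: 12.2
position: [0.6045, 0.073, 0.0025]
tool_rot: [-0.003, 1.571, 0.003]
ft_force: [-1.5, -0.3, 2.9]
grip_width: 0.766
t 12.25 pos [0.6045 0.073  0.0026] grip 0.769 F [-2.2  0.4  3.2]
linear mm [-197.5 -310.9   -5.7]
twist deg [ 0.22 -0.   -0.01] jaw heading 0.2
```

View pics/s9.png

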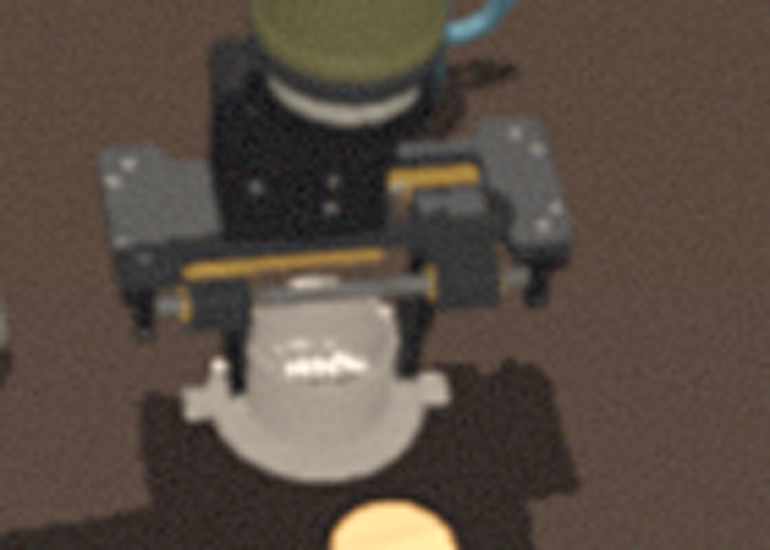

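The chamber is gripped across its diameter (66.7 mm), with a finger on each side. Lifting.

```bash
python3 -m creep '[{"linear":[-0.02,0,0],"twist":[0,0,0],"fingers":1},{"linear":[-0.05,0,0],"twist":[0,0,0],"fingers":1},{"linear":[-0.085,0,0],"twist":[0,0,0],"fingers":1},{"linear":[-0.12,0,0],"twist":[0,0,0],"fingers":1},{"linear":[-0.15,0,0],"twist":[0,0,0],"fingers":1},{"linear":[-0.16,-0.03,0],"twist":[0,0,0],"fingers":1},{"linear":[-0.16,-0.065,-0.001],"twist":[0,0,0],"fingers":1},{"linear":[-0.16,-0.10,-0.002],"twist":[0,0,0],"fingers":1}]' 20
python3 -m creep '[{"linear":[0,-0.035,-0.001],"twist":[0,0,0],"fingers":1},{"linear":[0,-0.07,-0.001],"twist":[0,0,0],"fingers":1},{"linear":[0,-0.105,-0.002],"twist":[0,0,0],"fingers":1},{"linear":[0,-0.14,-0.003],"twist":[0,0,0],"fingers":1},{"linear":[0,-0.17,-0.003],"twist":[0,0,0],"fingers":1},{"linear":[0,-0.195,-0.004],"twist":[0,0,0],"fingers":1},{"linear":[0,-0.21,-0.004],"twist":[0,0,0],"fingers":1},{"linear":[0,-0.21,-0.004],"twist":[0,0,0],"fingers":1}]'
python3 -m creep '[{"linear":[0,0,0],"twist":[0,0,0],"fingers":1},{"linear":[0,0,0],"twist":[0,0,0],"fingers":1},{"linear":[0,0,0],"twist":[0,0,0],"fingers":1}]'
python3 - <<'E'
from h import *
for c in ("side","top"):
    p,W=cloud(c); cv2.imwrite("pics/%s10.png"%c,cv2.resize(p[120:360,230:430,::-1],(500,600),interpolation=cv2.INTER_CUBIC))
    go(.5985,-.237,.0905,0)
    P=readout.get_state()["position"]; z=P[2]-.0025
    print("rim",fit(W,P[:2],.05,z+.045,z+.055,rad=.0315)); print("side",fit(W,P[:2],.045,z+.013,z+.045,rad=.033))
    print("cup rim",fit(W,np.array([.5975,-.2405]),.045,.083,.099,rad=.031),"side",fit(W,np.array([.5975,-.2405]),.045,.03,.083,rad=.033))
E
```

```text
time: 12.92
position: [0.6036, -0.0272, 0.1633]
tool_rot: [-0.005, 1.568, 0.006]
ft_force: [1.0, -0.1, -2.7]
grip_width: 0.763
time: 13.58
position: [0.5978, -0.2429, 0.1619]
tool_rot: [-0.0, 1.572, -0.005]
ft_force: [-0.1, -0.8, -2.4]
grip_width: 0.766
time: 13.83
position: [0.6003, -0.2349, 0.1619]
tool_rot: [-0.004, 1.571, 0.006]
ft_force: [-0.1, 0.2, -1.2]
grip_width: 0.765
t 13.88 pos [ 0.6003 -0.235   0.162 ] grip 0.763 F [-0.2  0.4 -2.4]
linear mm [71.5 -2.1 -1.8]
twist deg [ 0.37 -0.   -0.06] jaw heading 0.4
rim (array([ 0.6003, -0.2357]), 188, 1.2, array([ 0.6042, -0.2463,  0.2082]))
side (array([ 0.5993, -0.2355]), 604, 1.6, array([ 0.6   , -0.244 ,  0.1897]))
cup rim (array([ 0.5974, -0.2398]), 201, 1.0, array([ 0.5925, -0.2566,  0.091 ])) side (array([ 0.5975, -0.2395]), 604, 1.6, array([ 0.5942, -0.2478,  0.0548]))
t 13.93 pos [ 0.6002 -0.2352  0.1621] grip 0.762 F [-0.6  0.4 -2.3]
linear mm [71.6 -1.8 -1.7]
twist deg [ 0.36  0.   -0.05] jaw heading 0.4
rim (None, 0)
side (None, 0)
cup rim (None, 0) side (None, 0)
```

View pics/side10.png

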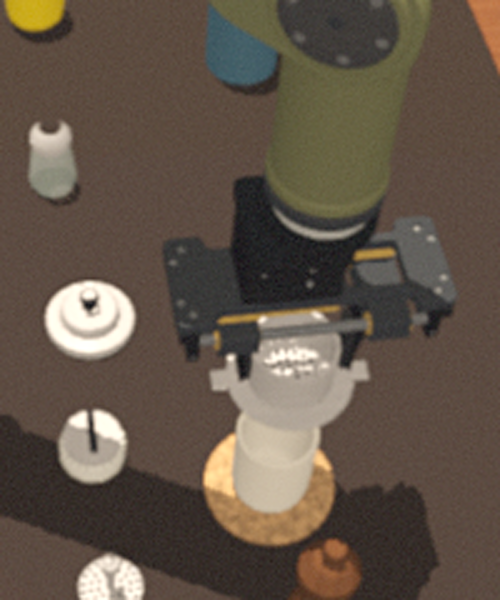

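The dripper hangs level above the cup; in the side frame it is off by (+2.4, +4.3) mm. I correct that and lower it.

```bash
python3 -m creep '[{"linear":[0.01,-0.004,-0.0025],"twist":[0,0,0],"fingers":1},{"linear":[0.025,-0.004,-0.0025],"twist":[0,0,0],"fingers":1},{"linear":[0.04,-0.004,-0.0025],"twist":[0,0,0],"fingers":1},{"linear":[0.05,-0.004,-0.0025],"twist":[0,0,0],"fingers":1},{"linear":[0.058,-0.004,-0.0025],"twist":[0,0,0],"fingers":1},{"linear":[0.06,-0.004,-0.0025],"twist":[0,0,0],"fingers":1},{"linear":[0.06,-0.004,-0.0025],"twist":[0,0,0],"fingers":1},{"linear":[0.06,-0.004,-0.0025],"twist":[0,0,0],"fingers":1}]'
python3 - <<'E'
from h import *
for c in ("side",):
    p,W=cloud(c); cv2.imwrite("pics/s11.png",cv2.resize(p[200:360,270:400,::-1],(488,600),interpolation=cv2.INTER_CUBIC))
    go(.5985,-.237,.0905,0)
    P=readout.get_state()["position"]; z=P[2]-.0025
    print("rim",fit(W,P[:2],.05,z+.045,z+.055,rad=.0315)); print("side",fit(W,P[:2],.045,z+.013,z+.045,rad=.033))
    print("cupside",fit(W,np.array([.5975,-.2405]),.045,.03,.083,rad=.033))
E
```

```text
time: 14.6
position: [0.5976, -0.2413, 0.1027]
tool_rot: [-0.003, 1.57, 0.003]
ft_force: [-0.4, -0.4, -1.7]
grip_width: 0.768
t 14.65 pos [ 0.5978 -0.2414  0.1031] grip 0.768 F [ 0.8  0.  -1. ]
linear mm [12.6  4.4  0.7]
twist deg [0.22 0.08 0.02] jaw heading 0.2
rim (array([ 0.5975, -0.2415]), 149, 1.3, array([ 0.6012, -0.2564,  0.1493]))
side (array([ 0.5964, -0.241 ]), 485, 1.8, array([ 0.5967, -0.2507,  0.1306]))
cupside (array([ 0.5978, -0.2385]), 322, 0.6, array([ 0.5881, -0.2646,  0.0523]))
```

View pics/s11.png

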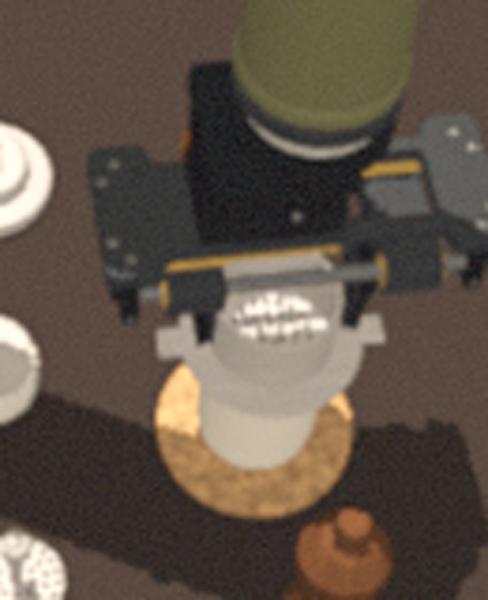

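```bash
python3 -m creep '[{"linear":[0.004,0.001,0.0005],"twist":[0,0,0],"fingers":1},{"linear":[0.008,0.001,0.0005],"twist":[0,0,0],"fingers":1},{"linear":[0.010,0.001,0.0005],"twist":[0,0,0],"fingers":1},{"linear":[0.010,0.001,0.0005],"twist":[0,0,0],"fingers":1},{"linear":[0.010,0.001,0.0005],"twist":[0,0,0],"fingers":1}]'
python3 -m creep '[{"linear":[0.001,0,0],"twist":[0,0,0],"fingers":1},{"linear":[0.0015,0,0],"twist":[0,0,0],"fingers":1},{"linear":[0.0015,0,0],"twist":[0,0,0],"fingers":1}]'
```

```text
time: 15.07
position: [0.5976, -0.24, 0.092]
tool_rot: [-0.003, 1.571, 0.003]
ft_force: [-0.1, -0.5, -1.7]
grip_width: 0.768
time: 15.32
position: [0.5977, -0.2401, 0.0907]
tool_rot: [-0.003, 1.571, 0.003]
ft_force: [-0.4, -0.0, -1.5]
grip_width: 0.767
```

```bash
python3 -m creep '[{"linear":[0.0007,0,0],"twist":[0,0,0],"fingers":1},{"linear":[0.0007,0,0],"twist":[0,0,0],"fingers":1}]'
python3 - <<'E'
from h import *
p,W=cloud("side"); P=readout.get_state()["position"];print(P)
print("rim",fit(W,P[:2],.05,.131,.145,rad=.0315)); print("side",fit(W,P[:2],.045,.102,.132,rad=.033))
print("cupside",fit(W,np.array([.5975,-.2405]),.045,.03,.083,rad=.033))
E
```

```text
time: 15.48
position: [0.5978, -0.2401, 0.0906]
tool_rot: [-0.003, 1.571, 0.003]
ft_force: [-1.1, 0.4, 1.6]
grip_width: 0.764
[ 0.59783864 -0.24012345  0.09058577]
rim (array([ 0.5978, -0.2406]), 180, 1.2, array([ 0.6014, -0.2541,  0.1364]))
side (array([ 0.5969, -0.2399]), 452, 1.8, array([ 0.5972, -0.2496,  0.1176]))
cupside (array([ 0.5978, -0.2384]), 236, 0.6, array([ 0.5879, -0.2647,  0.0468]))
```

Contact at the seated height (rim z ≈ 0.137). Release and retreat.

```bash
python3 -m creep '[{"linear":[0,0,0],"twist":[0,0,0],"fingers":-0.65},{"linear":[0,0,0],"twist":[0,0,0],"fingers":-0.8},{"linear":[0,0,0],"twist":[0,0,0],"fingers":-1},{"linear":[0,0,0],"twist":[0,0,0],"fingers":-1},{"linear":[-0.02,0,0],"twist":[0,0,0],"fingers":-1},{"linear":[-0.05,0,0],"twist":[0,0,0],"fingers":-1},{"linear":[-0.085,0,0],"twist":[0,0,0],"fingers":-1},{"linear":[-0.12,0,0],"twist":[0,0,0],"fingers":-1}]'
python3 -m creep '[{"linear":[0,-0.02,-0.035],"twist":[0,0,0],"fingers":-1},{"linear":[0,-0.04,-0.07],"twist":[0,0,0],"fingers":-1},{"linear":[0,-0.06,-0.105],"twist":[0,0,0],"fingers":-1},{"linear":[0,-0.075,-0.135],"twist":[0,0,0],"fingers":-1},{"linear":[0,-0.077,-0.142],"twist":[0,0,0],"fingers":-1},{"linear":[0,-0.077,-0.142],"twist":[0,0,0],"fingers":-1},{"linear":[0,-0.077,-0.142],"twist":[0,0,0],"fingers":-1}]'
python3 - <<'E'
from h import *
p,W=cloud("side"); go(.456,-.3165,.05,0)
cv2.imwrite("pics/s12.png",cv2.resize(p[200:400,240:400,::-1],(480,600),interpolation=cv2.INTER_CUBIC))
a=np.array([.5975,-.24])
print("rim",fit(W,a,.05,.131,.145,rad=.0315)); print("side",fit(W,a,.045,.102,.132,rad=.033))
print("knob",fit(W,np.array([.455,-.317]),.02,.036,.055),"disc",fit(W,np.array([.455,-.317]),.035,.002,.01))
E
```

```text
time: 16.2
position: [0.5972, -0.2399, 0.2109]
tool_rot: [-0.003, 1.572, 0.003]
ft_force: [1.0, -0.2, -0.3]
grip_width: 1.0
time: 16.78
position: [0.4569, -0.317, 0.2103]
tool_rot: [-0.002, 1.569, 0.004]
ft_force: [0.1, 0.2, -0.3]
grip_width: 0.996
t 16.83 pos [ 0.4576 -0.3163  0.2101] grip 0.998 F [ 0.9  0.  -0.3]
linear mm [160.1  -0.2  -1.8]
twist deg [ 0.34  0.07 -0.03] jaw heading 0.3
rim (array([ 0.5972, -0.2405]), 179, 0.9, array([ 0.6062, -0.2464,  0.1362]))
side (array([ 0.5958, -0.24  ]), 432, 1.6, array([ 0.6012, -0.2462,  0.1171]))
knob (array([ 0.4551, -0.3165,  0.0056]), 35, 0.9, array([ 0.4545, -0.3177,  0.0462])) disc (array([ 0.4552, -0.3155,  0.0207]), 482, 4.8, array([ 0.4548, -0.3189,  0.0047]))
```

View pics/s12.png

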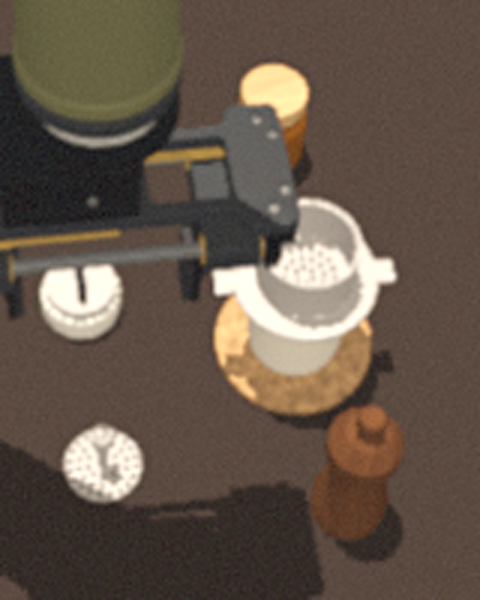

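The dripper sits level on the cup (crop: rim centre (308,235)). The press knob at (102,432) is clear, so I descend part way and check.

```bash
python3 -m creep '[{"linear":[0.035,0.001,-0.0015],"twist":[0,0,0],"fingers":-0.2},{"linear":[0.07,0.001,-0.0015],"twist":[0,0,0],"fingers":-0.2},{"linear":[0.105,0.001,-0.0015],"twist":[0,0,0],"fingers":-0.2},{"linear":[0.135,0.001,-0.0015],"twist":[0,0,0],"fingers":-0.2},{"linear":[0.150,0.001,-0.0015],"twist":[0,0,0],"fingers":-0.2},{"linear":[0.150,0.001,-0.0015],"twist":[0,0,0],"fingers":-0.2},{"linear":[0.150,0.001,-0.0015],"twist":[0,0,0],"fingers":-0.2},{"linear":[0.150,0.001,-0.0015],"twist":[0,0,0],"fingers":-0.2}]'
python3 - <<'E'
from h import *
p,W=cloud("side"); go(.456,-.3157,.02,0)
cv2.imwrite("pics/s13.png",cv2.resize(p[270:390,220:360,::-1],(700,600),interpolation=cv2.INTER_CUBIC))
P=readout.get_state()["position"];Q=W.reshape(-1,3);C=p.reshape(-1,3)
for lo in range(20,110,5):
    m=(C.max(1)<80)&(abs(Q[:,2]-lo/1e3-.0025)<.0025)&(abs(Q[:,1]-P[1])<.03)&(abs(Q[:,0]-P[0])<.06)
    if m.sum()>2: print(lo,m.sum(),np.percentile(Q[m],[5,95],axis=0)[:,:2].round(3).tolist())
E
```

```text
time: 17.5
position: [0.4563, -0.3167, 0.0611]
tool_rot: [-0.005, 1.569, 0.003]
ft_force: [0.4, 0.0, 0.3]
grip_width: 0.608
t 17.55 pos [ 0.4563 -0.317   0.0615] grip 0.605 F [ 0.2  0.3 -0.7]
linear mm [41.5  1.4 -0.4]
twist deg [0.28 0.13 0.07] jaw heading 0.3
80 5 [[0.426, -0.328], [0.489, -0.322]]
85 9 [[0.425, -0.329], [0.49, -0.323]]
90 12 [[0.423, -0.329], [0.49, -0.324]]
95 12 [[0.423, -0.329], [0.49, -0.324]]
100 15 [[0.423, -0.329], [0.491, -0.322]]
105 9 [[0.426, -0.329], [0.49, -0.322]]
```

View pics/s13.png

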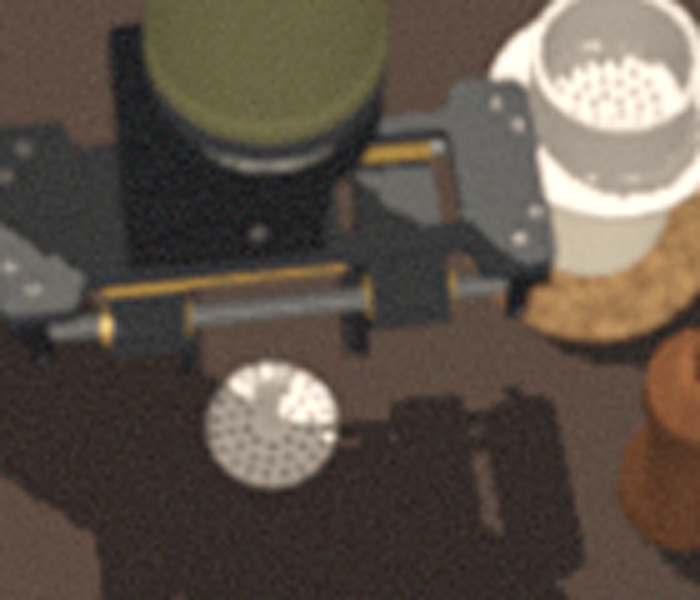

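Tips measured at about 0.081 (readout 0.0615), so the offset of 0.020–0.022 is confirmed. I go down to tips at about 0.041 and close on the knob.

```bash
python3 -m creep '[{"linear":[0.01,0.002,-0.001],"twist":[0,0,0],"fingers":-0.2},{"linear":[0.022,0.002,-0.001],"twist":[0,0,0],"fingers":-0.2},{"linear":[0.034,0.002,-0.001],"twist":[0,0,0],"fingers":-0.2},{"linear":[0.041,0.002,-0.001],"twist":[0,0,0],"fingers":-0.2},{"linear":[0.041,0.002,-0.001],"twist":[0,0,0],"fingers":-0.2},{"linear":[0.041,0.002,-0.001],"twist":[0,0,0],"fingers":-0.2},{"linear":[0.041,0.002,-0.001],"twist":[0,0,0],"fingers":0.2},{"linear":[0.041,0.002,-0.001],"twist":[0,0,0],"fingers":0.4}]' 8
python3 - <<'E'
from h import *
p,W=cloud("side"); go(.456,-.3157,.02,0)
cv2.imwrite("pics/s14.png",cv2.resize(p[270:390,220:360,::-1],(700,600),interpolation=cv2.INTER_CUBIC))
E
```

```text
time: 18.22
position: [0.4539, -0.315, 0.0195]
tool_rot: [-0.003, 1.57, 0.002]
ft_force: [0.3, -0.8, 1.0]
grip_width: 0.518
t 18.27 pos [ 0.4539 -0.315   0.0195] grip 0.481 F [-0.7  0.6  0.2]
linear mm [-0.5 -0.7  2.1]
twist deg [0.21 0.06 0.02] jaw heading 0.2
```

View pics/s14.png

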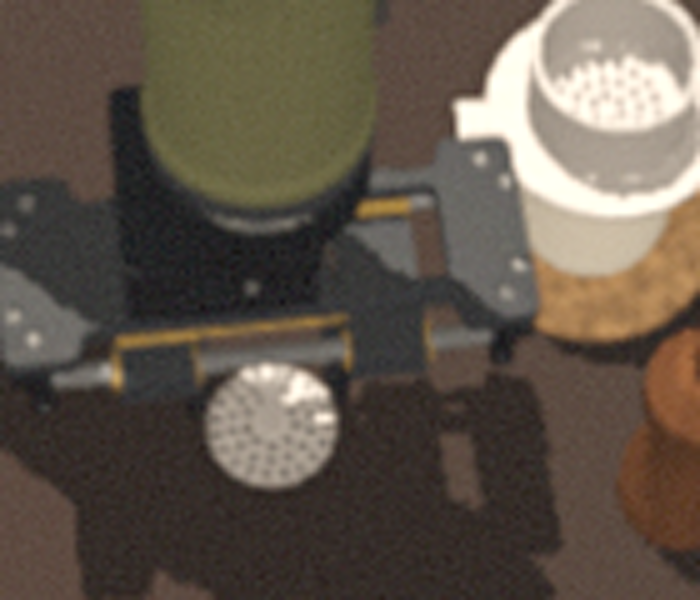

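```bash
python3 -m creep '[{"linear":[0,0,0.0015],"twist":[0,0,0],"fingers":0.5},{"linear":[0,0,0.0015],"twist":[0,0,0],"fingers":0.6},{"linear":[0,0,0.0015],"twist":[0,0,0],"fingers":0.7},{"linear":[0,0,0.0015],"twist":[0,0,0],"fingers":0.8},{"linear":[0,0,0.0015],"twist":[0,0,0],"fingers":0.9},{"linear":[0,0,0.0015],"twist":[0,0,0],"fingers":0.9},{"linear":[0,0,0.0015],"twist":[0,0,0],"fingers":1},{"linear":[0,0,0.0015],"twist":[0,0,0],"fingers":1}]' 8
python3 -m creep '[{"linear":[0,0,0],"twist":[0,0,0],"fingers":1},{"linear":[0,0,0],"twist":[0,0,0],"fingers":1}]' 12
python3 - <<'E'
from h import *
p,W=cloud("side"); go(.456,-.3157,.02,0)
cv2.imwrite("pics/s15.png",cv2.resize(p[270:390,220:360,::-1],(700,600),interpolation=cv2.INTER_CUBIC))
E
```

```text
time: 18.93
position: [0.4551, -0.3146, 0.0191]
tool_rot: [-0.003, 1.571, 0.003]
ft_force: [0.5, -0.6, -0.2]
grip_width: 0.15
time: 19.1
position: [0.4551, -0.3146, 0.0191]
tool_rot: [-0.003, 1.571, 0.003]
ft_force: [-0.0, 0.5, 0.1]
grip_width: 0.151
t 19.15 pos [ 0.4551 -0.3146  0.0191] grip 0.15 F [0.3 0.6 0.2]
linear mm [-0.9 -1.1  0.9]
twist deg [ 0.22  0.01 -0.  ] jaw heading 0.2
```

View pics/s15.png

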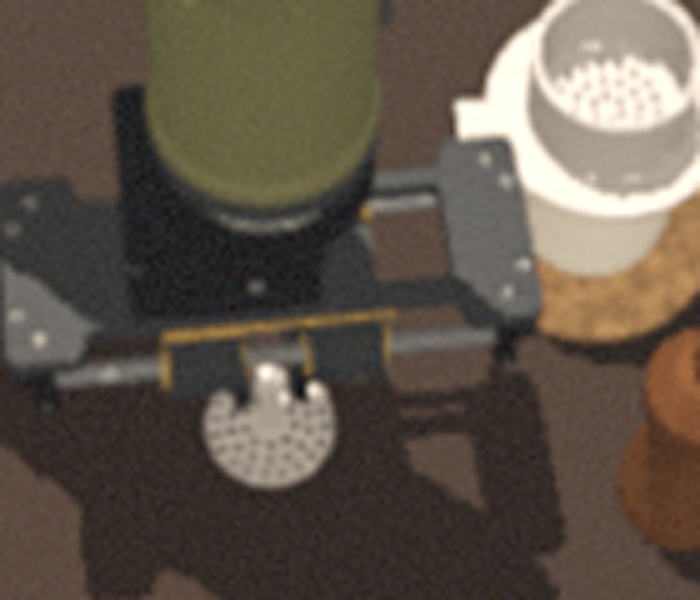

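The knob is held (13 mm). I lift to well above the dripper's rim and move over it.

```bash
python3 -m creep '[{"linear":[-0.015,0,0],"twist":[0,0,0],"fingers":1},{"linear":[-0.04,0,0],"twist":[0,0,0],"fingers":1},{"linear":[-0.075,0,0],"twist":[0,0,0],"fingers":1},{"linear":[-0.11,0,0],"twist":[0,0,0],"fingers":1},{"linear":[-0.145,0,0],"twist":[0,0,0],"fingers":1},{"linear":[-0.175,0,0],"twist":[0,0,0],"fingers":1},{"linear":[-0.19,0,0],"twist":[0,0,0],"fingers":1},{"linear":[-0.19,0.015,0.025],"twist":[0,0,0],"fingers":1}]' 12
python3 -m creep '[{"linear":[0,0.015,0.03],"twist":[0,0,0],"fingers":1},{"linear":[0,0.03,0.06],"twist":[0,0,0],"fingers":1},{"linear":[0,0.045,0.09],"twist":[0,0,0],"fingers":1},{"linear":[0,0.055,0.108],"twist":[0,0,0],"fingers":1},{"linear":[0,0.060,0.117],"twist":[0,0,0],"fingers":1},{"linear":[0,0.060,0.117],"twist":[0,0,0],"fingers":1},{"linear":[0,0.060,0.117],"twist":[0,0,0],"fingers":1},{"linear":[0,0.060,0.117],"twist":[0,0,0],"fingers":1}]'
python3 - <<'E'
from h import *
for c in ("side",):
    p,W=cloud(c); cv2.imwrite("pics/s16.png",cv2.resize(p[160:340,250:410,::-1],(533,600),interpolation=cv2.INTER_CUBIC))
    go(.5977,-.240,.118,0)
    P=readout.get_state()["position"]; z=P[2]-.0191
    print("press z",z,"disc",fit(W,P[:2],.04,z-.003,z+.012,rad=.0215),fit(W,P[:2],.04,z-.003,z+.012))
    a=np.array([.5975,-.24])
    print("rim",fit(W,a,.05,.131,.145,rad=.0315))
E
```

```text
time: 19.82
position: [0.4772, -0.306, 0.2142]
tool_rot: [0.001, 1.565, -0.007]
ft_force: [0.7, -2.5, -0.5]
grip_width: 0.146
time: 20.48
position: [0.5949, -0.2412, 0.2093]
tool_rot: [-0.001, 1.572, 0.0]
ft_force: [-0.2, -0.3, -0.5]
grip_width: 0.151
t 20.53 pos [ 0.5949 -0.2412  0.2095] grip 0.149 F [-0.2  0.1  0.1]
linear mm [91.5  1.2  2.8]
twist deg [ 0.03 -0.01  0.02] jaw heading 0.0
press z 0.1903650480969034 disc (array([ 0.595 , -0.2415]), 454, 4.2, array([ 0.5939, -0.247 ,  0.1948])) (array([ 0.5946, -0.2439,  0.0181]), 454, 4.6, array([ 0.5939, -0.247 ,  0.1948]))
rim (array([ 0.5975, -0.24  ]), 162, 0.9, array([ 0.5939, -0.2533,  0.1362]))
```

View pics/s16.png

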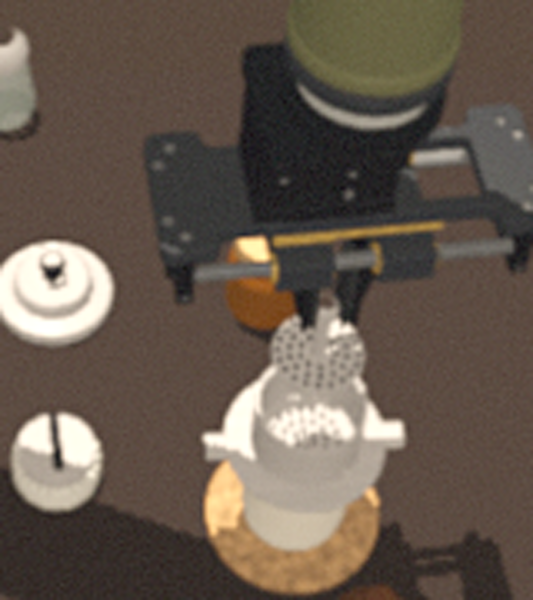

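I check whether the press hangs plumb, with a plane fit on the disc and its centre.

```bash
cat > pl.py <<'E'
from h import *
def press(W,p):
    P=readout.get_state()["position"]; z=P[2]-.0191
    Q=W.reshape(-1,3); C=p.reshape(-1,3)
    m=(np.hypot(*(Q[:,:2]-P[:2]).T)<.04)&(abs(Q[:,2]-z-.004)<.012)&(C.max(1)>70); Q=Q[m]
    for _ in range(4):
        A=np.c_[Q[:,:2]-P[:2],np.ones(len(Q))]; s=np.linalg.lstsq(A,Q[:,2],rcond=None)[0]; r=Q[:,2]-A@s
        k=abs(r)<.003; Q=Q[k] if k.sum()>30 else Q
    (c,sz,ang)=cv2.minAreaRect((Q[:,:2]*1000).astype(np.float32)); cc,rr=cv2.minEnclosingCircle((Q[:,:2]*1000).astype(np.float32))
    print("P",P.round(4),"n",len(Q),"slope x,y",s[:2].round(3),"z at axis",s[2].round(4),"rect",np.round(c,1),np.round(sz,1),"circ",np.round(cc,1),round(rr,1))
    print("x ext",np.percentile(Q[:,0],[1,99]).round(4),"y ext",np.percentile(Q[:,1],[1,99]).round(4))
E
python3 - <<'E'
from pl import *
for i in range(2):
    p,W=cloud("side"); press(W,p)
E
```

```text
P [ 0.5951 -0.241   0.2096] n 429 slope x,y [ 0.004 -0.001] z at axis 0.1949 rect [ 595.1 -245.2] [45.7 50.7] circ [ 594.4 -243.7] 26.3
x ext [0.5713 0.6187] y ext [-0.2667 -0.2227]
P [ 0.5955 -0.2406  0.2096] n 429 slope x,y [0.012 0.008] z at axis 0.1952 rect [ 595.4 -245.2] [47.9 49.7] circ [ 595.2 -243.3] 26.3
x ext [0.5712 0.6194] y ext [-0.2673 -0.2228]
```

```bash
python3 -m creep '[{"linear":[0.01,0.0015,0.0025],"twist":[0,0,0],"fingers":1},{"linear":[0.025,0.0015,0.0025],"twist":[0,0,0],"fingers":1},{"linear":[0.037,0.0015,0.0025],"twist":[0,0,0],"fingers":1},{"linear":[0.043,0.0015,0.0025],"twist":[0,0,0],"fingers":1},{"linear":[0.043,0.0015,0.0025],"twist":[0,0,0],"fingers":1},{"linear":[0.043,0.0015,0.0025],"twist":[0,0,0],"fingers":1},{"linear":[0.043,0.0015,0.0025],"twist":[0,0,0],"fingers":1}]'
python3 - <<'E'
from pl import *
for i in range(2):
    p,W=cloud("side"); press(W,p)
    print("rim front",fit(W,np.array([.5975,-.24]),.05,.128,.139,rad=.0325))
cv2.imwrite("pics/s17.png",cv2.resize(p[200:320,280:390,::-1],(550,600),interpolation=cv2.INTER_CUBIC))
E
```

```text
time: 21.22
position: [0.5995, -0.2379, 0.1666]
tool_rot: [-0.003, 1.57, 0.003]
ft_force: [0.2, 0.5, 0.0]
grip_width: 0.15
P [ 0.5996 -0.2379  0.1668] n 381 slope x,y [ 0.003 -0.004] z at axis 0.1519 rect [ 599.4 -242. ] [47.4 49.4] circ [ 599.8 -240.2] 25.9
x ext [0.5752 0.6234] y ext [-0.2637 -0.2196]
rim front (array([ 0.598 , -0.2393]), 170, 0.8, array([ 0.5895, -0.2545,  0.1349]))
P [ 0.5997 -0.2379  0.1669] n 384 slope x,y [0.007 0.001] z at axis 0.1521 rect [ 599.2 -242.2] [46.1 49.8] circ [ 599.8 -240.1] 25.8
x ext [0.5758 0.6234] y ext [-0.2641 -0.2208]
rim front (array([ 0.598 , -0.2393]), 172, 1.0, array([ 0.5904, -0.2542,  0.1344]))
```

View pics/s17.png

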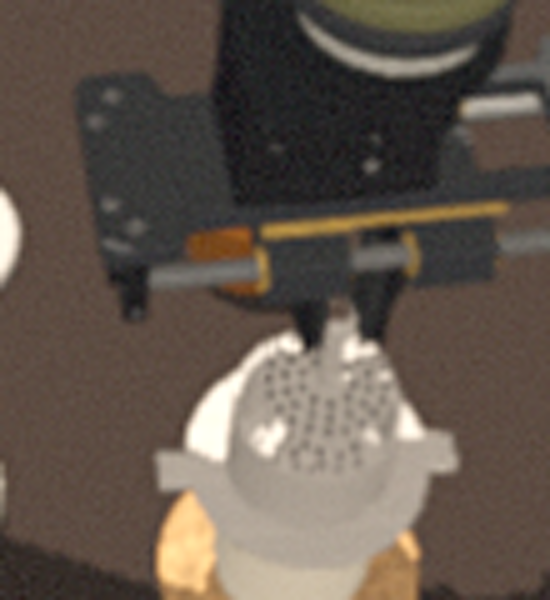

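```bash
python3 -m creep '[{"linear":[0.002,-0.001,-0.0018],"twist":[0,0,0],"fingers":1},{"linear":[0.004,-0.001,-0.0018],"twist":[0,0,0],"fingers":1},{"linear":[0.010,-0.001,-0.0018],"twist":[0,0,0],"fingers":1},{"linear":[0.018,-0.001,-0.0018],"twist":[0,0,0],"fingers":1},{"linear":[0.027,-0.001,-0.0018],"twist":[0,0,0],"fingers":1},{"linear":[0.036,-0.001,-0.0018],"twist":[0,0,0],"fingers":1},{"linear":[0.042,-0.001,-0.0018],"twist":[0,0,0],"fingers":1},{"linear":[0.042,-0.001,-0.0018],"twist":[0,0,0],"fingers":1}]'
python3 - <<'E'
from pl import *
p,W=cloud("side")
print("rim",fit(W,np.array([.5975,-.24]),.05,.128,.139,rad=.0325)); go(.5977,-.24,.116,0)
cv2.imwrite("pics/s18.png",cv2.resize(p[200:320,280:390,::-1],(550,600),interpolation=cv2.INTER_CUBIC))
E
```

```text
time: 21.98
position: [0.5962, -0.2379, 0.1217]
tool_rot: [-0.002, 1.574, 0.004]
ft_force: [-0.8, 0.4, -1.1]
grip_width: 0.15
rim (array([ 0.5974, -0.2387]), 192, 1.0, array([ 0.5962, -0.2551,  0.1344]))
t 22.03 pos [ 0.5967 -0.2383  0.1227] grip 0.151 F [-0.7  0.2 -0.1]
linear mm [ 6.7 -1.7  1. ]
twist deg [ 0.22 -0.12 -0.03] jaw heading 0.2
```

View pics/s18.png

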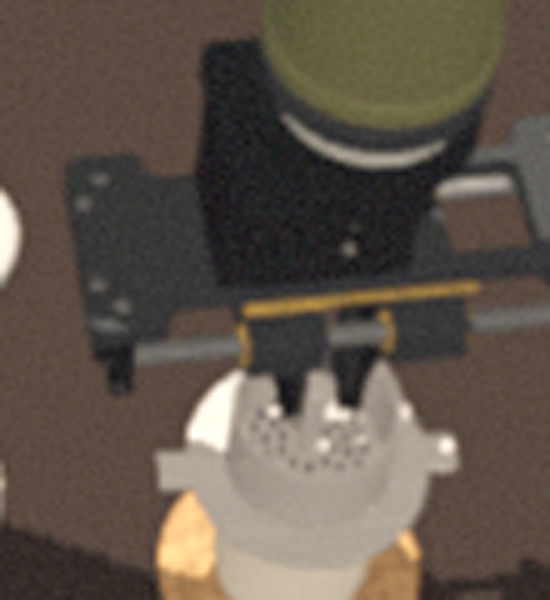

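```bash
python3 -m creep '[{"linear":[0.002,-0.0005,0.0005],"twist":[0,0,0],"fingers":1},{"linear":[0.004,-0.0005,0.0005],"twist":[0,0,0],"fingers":1},{"linear":[0.005,-0.0005,0.0005],"twist":[0,0,0],"fingers":1},{"linear":[0.005,-0.0005,0.0005],"twist":[0,0,0],"fingers":1},{"linear":[0.005,-0.0005,0.0005],"twist":[0,0,0],"fingers":1}]'
python3 -m creep '[{"linear":[0.001,0,0],"twist":[0,0,0],"fingers":1},{"linear":[0.0015,0,0],"twist":[0,0,0],"fingers":1},{"linear":[0.0015,0,0],"twist":[0,0,0],"fingers":1}]'
```

```text
time: 22.45
position: [0.598, -0.2391, 0.1192]
tool_rot: [-0.003, 1.57, 0.003]
ft_force: [-1.0, -0.1, -1.0]
grip_width: 0.151
time: 22.7
position: [0.5979, -0.239, 0.1175]
tool_rot: [-0.003, 1.571, 0.003]
ft_force: [-0.5, -0.4, -0.5]
grip_width: 0.15
```

```bash
python3 -m creep '[{"linear":[0.001,0,0],"twist":[0,0,0],"fingers":1},{"linear":[0.001,0,0],"twist":[0,0,0],"fingers":1},{"linear":[0.001,0,0],"twist":[0,0,0],"fingers":1}]'
python3 -m creep '[{"linear":[0.0007,0,0],"twist":[0,0,0],"fingers":1},{"linear":[0.0007,0,0],"twist":[0,0,0],"fingers":1},{"linear":[0.0007,0,0],"twist":[0,0,0],"fingers":1}]'
```

```text
time: 22.95
position: [0.5979, -0.2391, 0.1165]
tool_rot: [-0.003, 1.571, 0.003]
ft_force: [0.6, 0.1, -0.3]
grip_width: 0.149
time: 23.2
position: [0.5981, -0.2391, 0.1161]
tool_rot: [-0.003, 1.57, 0.003]
ft_force: [0.9, 0.5, 0.0]
grip_width: 0.15
```

```bash
python3 -m creep '[{"linear":[0.0006,0,0],"twist":[0,0,0],"fingers":1},{"linear":[0.0006,0,0],"twist":[0,0,0],"fingers":1},{"linear":[0.0006,0,0],"twist":[0,0,0],"fingers":1}]'
```

```text
time: 23.45
position: [0.5983, -0.2391, 0.1159]
tool_rot: [-0.003, 1.57, 0.003]
ft_force: [-0.5, -0.3, 3.9]
grip_width: 0.149
```

Seated (contact +3.9 N at the expected height). I open only to about 22 mm, so the fingers stay inside the rim, then lift.

```bash
python3 -m creep '[{"linear":[-0.0004,0,0],"twist":[0,0,0],"fingers":0.65},{"linear":[-0.0004,0,0],"twist":[0,0,0],"fingers":0.5},{"linear":[-0.0004,0,0],"twist":[0,0,0],"fingers":0.5},{"linear":[-0.0004,0,0],"twist":[0,0,0],"fingers":0.5},{"linear":[-0.006,0,0],"twist":[0,0,0],"fingers":0.5},{"linear":[-0.016,0,0],"twist":[0,0,0],"fingers":0.5},{"linear":[-0.04,0,0],"twist":[0,0,0],"fingers":0.5},{"linear":[-0.07,0,0],"twist":[0,0,0],"fingers":0.3}]'
python3 -m creep '[{"linear":[-0.01,0.03,-0.02],"twist":[0,0,0],"fingers":0.2},{"linear":[-0.01,0.06,-0.04],"twist":[0,0,0],"fingers":0.2},{"linear":[-0.01,0.09,-0.06],"twist":[0,0,0],"fingers":0.2},{"linear":[-0.01,0.12,-0.08],"twist":[0,0,0],"fingers":0.2},{"linear":[-0.01,0.15,-0.10],"twist":[0,0,0],"fingers":0.2},{"linear":[-0.01,0.175,-0.12],"twist":[0,0,0],"fingers":0.2},{"linear":[-0.01,0.189,-0.133],"twist":[0,0,0],"fingers":0.2},{"linear":[-0.01,0.189,-0.133],"twist":[0,0,0],"fingers":0.2}]'
python3 - <<'E'
from h import *
for c in("side","top"):
    p,W=cloud(c); a=np.array([.5975,-.24])
    print("rim",fit(W,a,.05,.131,.142,rad=.0315),"press knob",fit(W,a,.03,.1425,.155))
    print("lid knob",fit(W,np.array([.465,-.05]),.02,.036,.05),"lid",fit(W,np.array([.465,-.05]),.05,.004,.033))
    v=p[190:340,240:400,::-1] if c=="side" else p[140:260,260:420,::-1]
    cv2.imwrite("pics/%s19.png"%c,cv2.resize(v,(640,600 if c=="side" else 480),interpolation=cv2.INTER_CUBIC))
go(.465,-.05,.05,0)
E
```

```text
time: 24.12
position: [0.5967, -0.2385, 0.1848]
tool_rot: [-0.002, 1.574, 0.004]
ft_force: [0.6, 0.4, -0.3]
grip_width: 0.278
time: 24.78
position: [0.4624, -0.0469, 0.1962]
tool_rot: [-0.005, 1.57, 0.01]
ft_force: [1.1, -0.1, -0.4]
grip_width: 0.4
rim (array([ 0.5974, -0.2404]), 257, 0.9, array([ 0.5973, -0.241 ,  0.1363])) press knob (array([ 0.598 , -0.2409,  0.0063]), 24, 0.7, array([ 0.5977, -0.243 ,  0.1456]))
lid knob (array([ 0.4637, -0.0516,  0.0072]), 33, 0.8, array([ 0.4628, -0.0549,  0.0415])) lid (array([ 0.4636, -0.0507,  0.0292]), 795, 7.1, array([ 0.463 , -0.0589,  0.0175]))
rim (array([ 0.599 , -0.2373]), 116, 1.1, array([ 0.5987, -0.2378,  0.1363])) press knob (array([ 0.5994, -0.2382,  0.005 ]), 9, 0.3, array([ 0.5986, -0.2373,  0.146 ]))
lid knob (None, 0) lid (None, 1)
t 24.88 pos [ 0.4646 -0.0505  0.1964] grip 0.402 F [ 0.6  0.2 -0.1]
linear mm [1.464e+02 4.000e-01 1.000e-01]
twist deg [ 0.28  0.13 -0.05] jaw heading 0.3
```

View pics/side19.png

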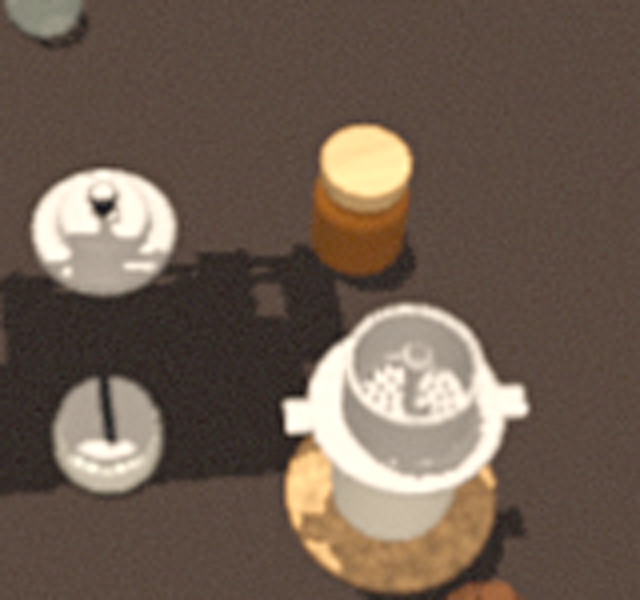

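View pics/top19.png

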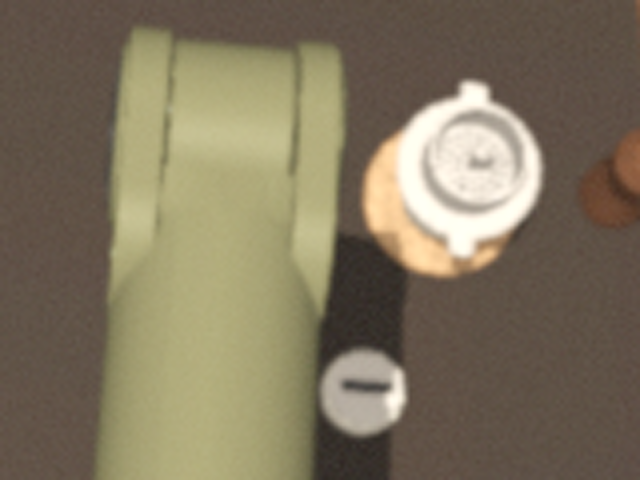

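The press lies flat and centred in the chamber (knob within about 1 mm of the rim's centre in both views). Now the lid: descend around its knob.

```bash
python3 -m creep '[{"linear":[0.035,0,0],"twist":[0,0,0],"fingers":0.1},{"linear":[0.07,0,0],"twist":[0,0,0],"fingers":0.1},{"linear":[0.105,0,0],"twist":[0,0,0],"fingers":0.1},{"linear":[0.13,0,0],"twist":[0,0,0],"fingers":0.1},{"linear":[0.145,0,0],"twist":[0,0,0],"fingers":0.1},{"linear":[0.145,0,0],"twist":[0,0,0],"fingers":0.1},{"linear":[0.145,0,0],"twist":[0,0,0],"fingers":0.1}]'
python3 - <<'E'
from h import *
p,W=cloud("side"); go(.4645,-.0503,.0105,0)
cv2.imwrite("pics/s20.png",cv2.resize(p[180:280,210:330,::-1],(720,600),interpolation=cv2.INTER_CUBIC))
P=readout.get_state()["position"];Q=W.reshape(-1,3);C=p.reshape(-1,3)
for lo in range(50,100,5):
    m=(C.max(1)<80)&(abs(Q[:,2]-lo/1e3-.0025)<.0025)&(abs(Q[:,1]-P[1])<.03)&(abs(Q[:,0]-P[0])<.06)
    if m.sum()>2: print(lo,m.sum(),np.percentile(Q[m],[5,95],axis=0)[:,:2].round(3).tolist())
E
```

```text
time: 25.47
position: [0.4644, -0.0521, 0.0502]
tool_rot: [-0.002, 1.572, 0.0]
ft_force: [0.3, -0.2, 0.4]
grip_width: 0.45
t 25.52 pos [ 0.4654 -0.0518  0.0512] grip 0.451 F [ 0.3 -0.   0.5]
linear mm [40.7  1.5 -1. ]
twist deg [0.12 0.07 0.05] jaw heading 0.1
70 5 [[0.438, -0.063], [0.49, -0.06]]
75 15 [[0.436, -0.064], [0.492, -0.061]]
80 10 [[0.435, -0.063], [0.491, -0.06]]
85 11 [[0.437, -0.065], [0.49, -0.061]]
90 17 [[0.437, -0.064], [0.492, -0.044]]
95 15 [[0.436, -0.064], [0.49, -0.06]]
```

View pics/s20.png

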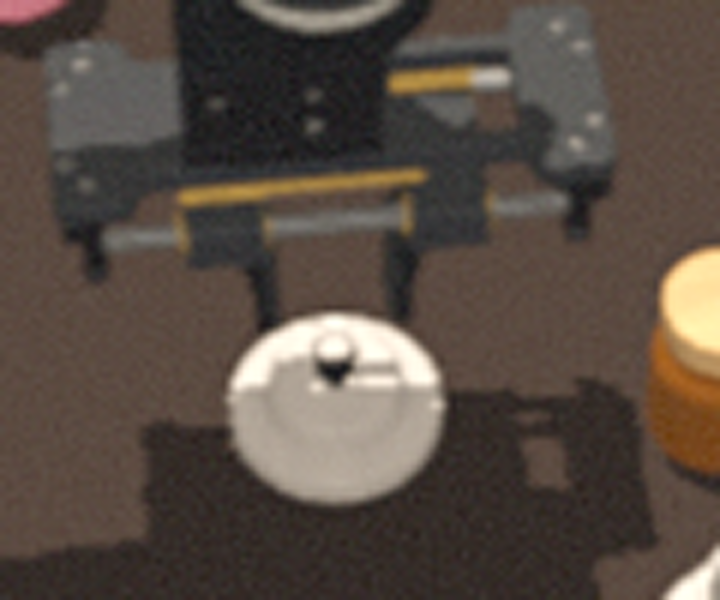

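```bash
python3 -m creep '[{"linear":[0.012,0.002,-0.0005],"twist":[0,0,0],"fingers":0.1},{"linear":[0.025,0.002,-0.0005],"twist":[0,0,0],"fingers":0.1},{"linear":[0.034,0.002,-0.0005],"twist":[0,0,0],"fingers":0.1},{"linear":[0.040,0.002,-0.0005],"twist":[0,0,0],"fingers":0.1},{"linear":[0.040,0.002,-0.0005],"twist":[0,0,0],"fingers":0.1},{"linear":[0.040,0.002,-0.0005],"twist":[0,0,0],"fingers":0.1},{"linear":[0.040,0.002,-0.0005],"twist":[0,0,0],"fingers":0.2},{"linear":[0.040,0.002,-0.0005],"twist":[0,0,0],"fingers":0.3}]' 8
python3 -m creep '[{"linear":[0,0,0],"twist":[0,0,0],"fingers":0.4},{"linear":[0,0,0],"twist":[0,0,0],"fingers":0.5},{"linear":[0,0,0],"twist":[0,0,0],"fingers":0.6},{"linear":[0,0,0],"twist":[0,0,0],"fingers":0.7},{"linear":[0,0,0],"twist":[0,0,0],"fingers":0.8},{"linear":[0,0,0],"twist":[0,0,0],"fingers":1},{"linear":[0,0,0],"twist":[0,0,0],"fingers":1},{"linear":[0,0,0],"twist":[0,0,0],"fingers":1}]' 12
python3 - <<'E'
from h import *
p,W=cloud("side"); go(.5977,-.24,.2,0)
cv2.imwrite("pics/s21.png",cv2.resize(p[180:280,210:330,::-1],(720,600),interpolation=cv2.INTER_CUBIC))
E
```

```text
time: 26.18
position: [0.4644, -0.0486, 0.011]
tool_rot: [-0.003, 1.569, 0.003]
ft_force: [-0.1, -0.3, -0.5]
grip_width: 0.389
time: 26.85
position: [0.4639, -0.0486, 0.0104]
tool_rot: [-0.003, 1.571, 0.003]
ft_force: [-0.1, 0.5, 1.6]
grip_width: 0.199
t 26.9 pos [ 0.4638 -0.0485  0.0104] grip 0.193 F [-0.1  0.7  2.1]
linear mm [-189.6 -191.9  133.2]
twist deg [ 0.22  0.02 -0.01] jaw heading 0.2
```

View pics/s21.png

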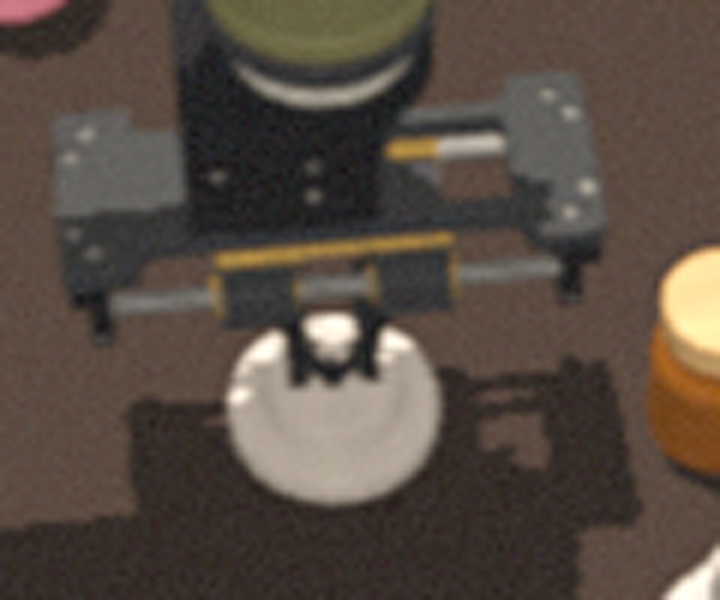

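```bash
python3 -m creep '[{"linear":[0,0,0],"twist":[0,0,0],"fingers":1},{"linear":[0,0,0],"twist":[0,0,0],"fingers":1}]' 15
python3 -m creep '[{"linear":[-0.005,0,0],"twist":[0,0,0],"fingers":1},{"linear":[-0.015,0,0],"twist":[0,0,0],"fingers":1},{"linear":[-0.03,0,0],"twist":[0,0,0],"fingers":1},{"linear":[-0.03,0,0],"twist":[0,0,0],"fingers":1}]'
python3 - <<'E'
from h import *
p,W=cloud("side"); go(.5977,-.24,.2,0)
cv2.imwrite("pics/s22.png",cv2.resize(p[160:280,210:330,::-1],(600,600),interpolation=cv2.INTER_CUBIC))
E
```

```text
time: 27.07
position: [0.4639, -0.0486, 0.0104]
tool_rot: [-0.003, 1.57, 0.003]
ft_force: [-0.7, -0.1, 2.2]
grip_width: 0.193
time: 27.4
position: [0.4657, -0.0487, 0.0429]
tool_rot: [-0.002, 1.566, 0.003]
ft_force: [0.8, -0.8, -0.3]
grip_width: 0.198
t 27.45 pos [ 0.4652 -0.0485  0.0418] grip 0.194 F [-0.1 -0.6 -0.2]
linear mm [-157.9 -191.9  132.3]
twist deg [ 0.23  0.2  -0.05] jaw heading 0.2
```

View pics/s22.png

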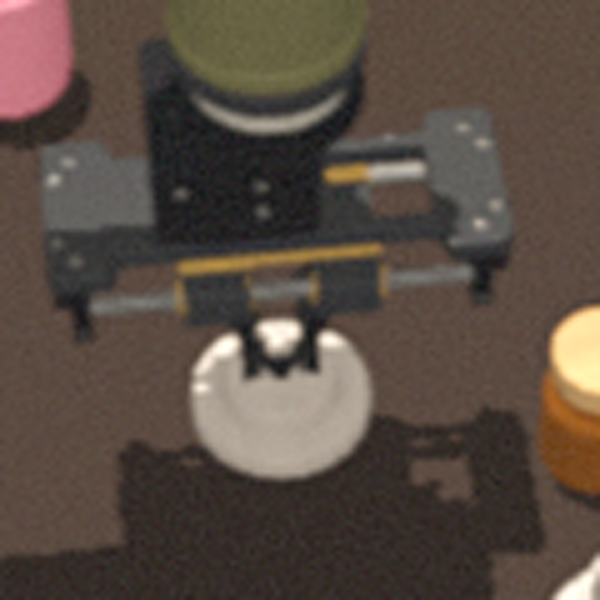

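The lid is lifted level in the grip. I raise it clear and move over the dripper.

```bash
python3 -m creep '[{"linear":[-0.03,0,0],"twist":[0,0,0],"fingers":1},{"linear":[-0.065,0,0],"twist":[0,0,0],"fingers":1},{"linear":[-0.10,0,0],"twist":[0,0,0],"fingers":1},{"linear":[-0.135,0,0],"twist":[0,0,0],"fingers":1},{"linear":[-0.155,0,0],"twist":[0,0,0],"fingers":1},{"linear":[-0.16,-0.02,0.015],"twist":[0,0,0],"fingers":1},{"linear":[-0.16,-0.045,0.032],"twist":[0,0,0],"fingers":1},{"linear":[-0.16,-0.07,0.05],"twist":[0,0,0],"fingers":1}]'
python3 -m creep '[{"linear":[0,-0.025,0.017],"twist":[0,0,0],"fingers":1},{"linear":[0,-0.05,0.034],"twist":[0,0,0],"fingers":1},{"linear":[0,-0.075,0.051],"twist":[0,0,0],"fingers":1},{"linear":[0,-0.1,0.068],"twist":[0,0,0],"fingers":1},{"linear":[0,-0.115,0.078],"twist":[0,0,0],"fingers":1},{"linear":[0,-0.121,0.082],"twist":[0,0,0],"fingers":1},{"linear":[0,-0.121,0.082],"twist":[0,0,0],"fingers":1},{"linear":[0,-0.121,0.082],"twist":[0,0,0],"fingers":1}]'
python3 -m creep '[{"linear":[0,0,0],"twist":[0,0,0],"fingers":1},{"linear":[0,0,0],"twist":[0,0,0],"fingers":1},{"linear":[0,0,0],"twist":[0,0,0],"fingers":1}]'
cat > ld.py <<'E'
from h import *
def lid(p,W,off=.0104):
    P=readout.get_state()["position"]; z=P[2]-off; Q=W.reshape(-1,3);C=p.reshape(-1,3)
    m=(np.hypot(*(Q[:,:2]-P[:2]).T)<.055)&(Q[:,2]>z-.004)&(Q[:,2]<z+.032)&(C.max(1)>85); A=Q[m]
    print("P",P.round(4),"lid z exp",z.round(4),"n",len(A),"zrange",np.percentile(A[:,2],[2,98]).round(4))
    print("x ext",np.percentile(A[:,0],[.5,99.5]).round(4),"mid",np.percentile(A[:,0],[.5,99.5]).mean().round(4),"y front",np.percentile(A[:,1],.5).round(4),"-> cy",(np.percentile(A[:,1],.5)+.04).round(4))
    k=(A[:,2]<z+.011); f=fit(A[k],P[:2],.06,-1,1,rad=.040); print("skirt r=40",f)
    # level: brim ring plane z 8..12
    b=A[(np.hypot(*(A[:,:2]-P[:2]).T)>.031)&(np.hypot(*(A[:,:2]-P[:2]).T)<.040)&(A[:,2]>z+.004)]
    for _ in range(3):
        M=np.c_[b[:,:2]-P[:2],np.ones(len(b))]; s=np.linalg.lstsq(M,b[:,2],rcond=None)[0]; r=b[:,2]-M@s; b=b[abs(r)<.004]
    print("brim plane",s.round(4),len(b))
E
python3 - <<'E'
from ld import *
p,W=cloud("side"); lid(p,W)
print("rim",fit(W,np.array([.5975,-.24]),.05,.128,.139,rad=.0325))
print("drip side",fit(W,np.array([.5975,-.24]),.045,.102,.13,rad=.033))
cv2.imwrite("pics/s23.png",cv2.resize(p[160:340,250:410,::-1],(533,600),interpolation=cv2.INTER_CUBIC))
E
```

```text
time: 28.12
position: [0.5148, -0.1184, 0.2009]
tool_rot: [-0.004, 1.569, 0.006]
ft_force: [-0.1, 0.1, -0.4]
grip_width: 0.198
time: 28.78
position: [0.5958, -0.2384, 0.1995]
tool_rot: [-0.002, 1.572, 0.004]
ft_force: [-0.2, -0.3, -0.8]
grip_width: 0.195
time: 29.03
position: [0.5964, -0.2377, 0.2006]
tool_rot: [-0.003, 1.57, 0.005]
ft_force: [0.2, -0.5, 0.1]
grip_width: 0.19
P [ 0.5964 -0.238   0.2006] lid z exp 0.1902 n 1139 zrange [0.1922 0.2177]
x ext [0.5566 0.6343] mid 0.5954 y front -0.2804 -> cy -0.2404
skirt r=40 (array([ 0.5963, -0.2391]), 226, 1.0, array([ 0.5909, -0.2643,  0.1974]))
brim plane [-0.0023  0.0018  0.2027] 392
rim (array([ 0.5979, -0.2389]), 154, 0.9, array([ 0.5904, -0.2592,  0.1345]))
drip side (array([ 0.5971, -0.2385]), 375, 1.2, array([ 0.5941, -0.2548,  0.1139]))
```

View pics/s23.png

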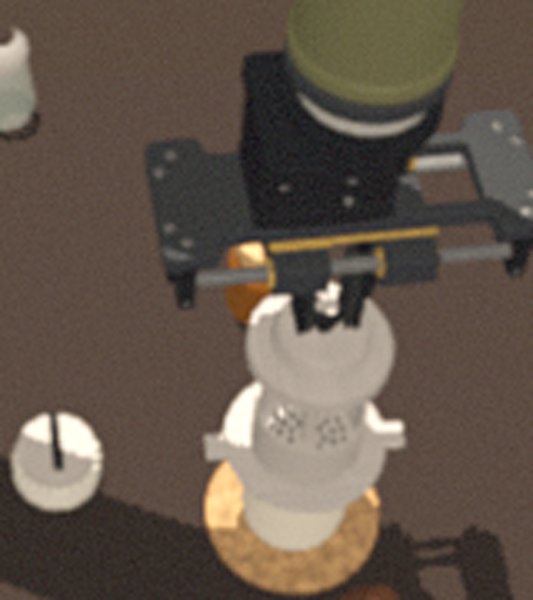

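The lid hangs level and almost centred (about 1.5 mm in x). Lowering to just above the rim.

```bash
python3 -m creep '[{"linear":[0.01,-0.0005,0.0015],"twist":[0,0,0],"fingers":1},{"linear":[0.022,-0.0005,0.0015],"twist":[0,0,0],"fingers":1},{"linear":[0.034,-0.0005,0.0015],"twist":[0,0,0],"fingers":1},{"linear":[0.042,-0.0005,0.0015],"twist":[0,0,0],"fingers":1},{"linear":[0.046,-0.0005,0.0015],"twist":[0,0,0],"fingers":1},{"linear":[0.046,-0.0005,0.0015],"twist":[0,0,0],"fingers":1},{"linear":[0.046,-0.0005,0.0015],"twist":[0,0,0],"fingers":1},{"linear":[0.046,-0.0005,0.0015],"twist":[0,0,0],"fingers":1}]'
python3 - <<'E'
from ld import *
p,W=cloud("side"); lid(p,W)
print("drip side",fit(W,np.array([.5975,-.24]),.045,.102,.13,rad=.033))
cv2.imwrite("pics/s24.png",cv2.resize(p[200:330,270:390,::-1],(554,600),interpolation=cv2.INTER_CUBIC))
E
```

```text
time: 29.75
position: [0.5983, -0.2399, 0.1547]
tool_rot: [-0.003, 1.57, 0.003]
ft_force: [-0.2, 0.5, -0.5]
grip_width: 0.193
P [ 0.5983 -0.2399  0.1549] lid z exp 0.1445 n 1007 zrange [0.1467 0.1719]
x ext [0.5582 0.6362] mid 0.5972 y front -0.2815 -> cy -0.2415
skirt r=40 (array([ 0.598 , -0.2409]), 184, 0.9, array([ 0.5897, -0.2628,  0.1517]))
brim plane [-0.0011 -0.0258  0.1567] 344
drip side (array([ 0.5979, -0.2388]), 218, 0.5, array([ 0.5881, -0.2646,  0.1149]))
```

View pics/s24.png

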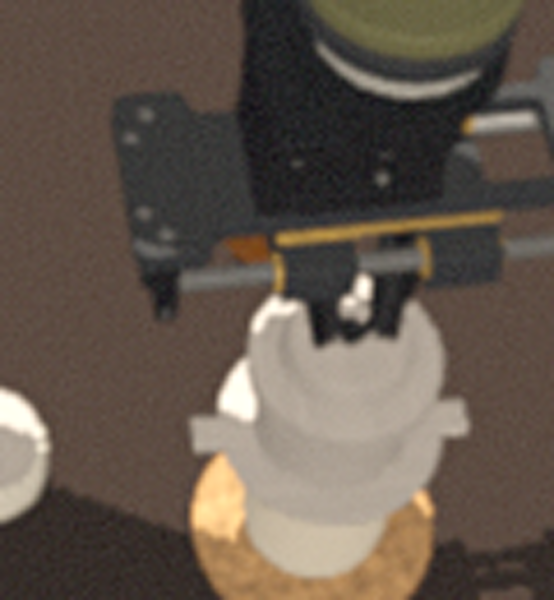

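```bash
python3 -m creep '[{"linear":[0.001,0.0008,-0.0005],"twist":[0,0,0],"fingers":1},{"linear":[0.004,0.0008,-0.0005],"twist":[0,0,0],"fingers":1},{"linear":[0.007,0.0008,-0.0005],"twist":[0,0,0],"fingers":1},{"linear":[0.010,0.0008,-0.0005],"twist":[0,0,0],"fingers":1},{"linear":[0.010,0.0008,-0.0005],"twist":[0,0,0],"fingers":1},{"linear":[0.010,0.0008,-0.0005],"twist":[0,0,0],"fingers":1}]'
python3 -m creep '[{"linear":[0.001,0,0],"twist":[0,0,0],"fingers":1},{"linear":[0.002,0,0],"twist":[0,0,0],"fingers":1},{"linear":[0.003,0,0],"twist":[0,0,0],"fingers":1},{"linear":[0.003,0,0],"twist":[0,0,0],"fingers":1}]'
```

```text
time: 30.3
position: [0.5972, -0.2387, 0.1439]
tool_rot: [-0.003, 1.571, 0.003]
ft_force: [-0.1, 0.4, -1.3]
grip_width: 0.194
time: 30.63
position: [0.5973, -0.2387, 0.141]
tool_rot: [-0.003, 1.571, 0.003]
ft_force: [0.2, -0.1, -0.2]
grip_width: 0.193
```

```bash
python3 -m creep '[{"linear":[0.0005,0,0],"twist":[0,0,0],"fingers":1},{"linear":[0.001,0,0],"twist":[0,0,0],"fingers":1},{"linear":[0.001,0,0],"twist":[0,0,0],"fingers":1}]'
python3 -m creep '[{"linear":[0.0007,0,0],"twist":[0,0,0],"fingers":1},{"linear":[0.0007,0,0],"twist":[0,0,0],"fingers":1},{"linear":[0.0007,0,0],"twist":[0,0,0],"fingers":1}]'
```

```text
time: 30.88
position: [0.5974, -0.2388, 0.1402]
tool_rot: [-0.003, 1.571, 0.003]
ft_force: [0.2, 0.7, -0.9]
grip_width: 0.195
time: 31.13
position: [0.5974, -0.2388, 0.1396]
tool_rot: [-0.003, 1.571, 0.003]
ft_force: [-0.1, 1.0, -0.5]
grip_width: 0.195
```

```bash
python3 -m creep '[{"linear":[0.0007,0,0],"twist":[0,0,0],"fingers":1},{"linear":[0.0007,0,0],"twist":[0,0,0],"fingers":1},{"linear":[0.0007,0,0],"twist":[0,0,0],"fingers":1}]'
python3 - <<'E'
from ld import *
p,W=cloud("side"); lid(p,W)
cv2.imwrite("pics/s25.png",cv2.resize(p[200:330,270:390,::-1],(554,600),interpolation=cv2.INTER_CUBIC))
E
```

```text
time: 31.38
position: [0.5976, -0.2389, 0.1395]
tool_rot: [-0.003, 1.57, 0.003]
ft_force: [-1.2, 0.3, 4.1]
grip_width: 0.196
P [ 0.5977 -0.2389  0.1394] lid z exp 0.129 n 975 zrange [0.1322 0.1566]
x ext [0.5578 0.6364] mid 0.5971 y front -0.2809 -> cy -0.2409
skirt r=40 (array([ 0.5979, -0.2398]), 166, 1.0, array([ 0.5874, -0.2618,  0.1365]))
brim plane [ 0.0029 -0.0236  0.1415] 336
```

View pics/s25.png

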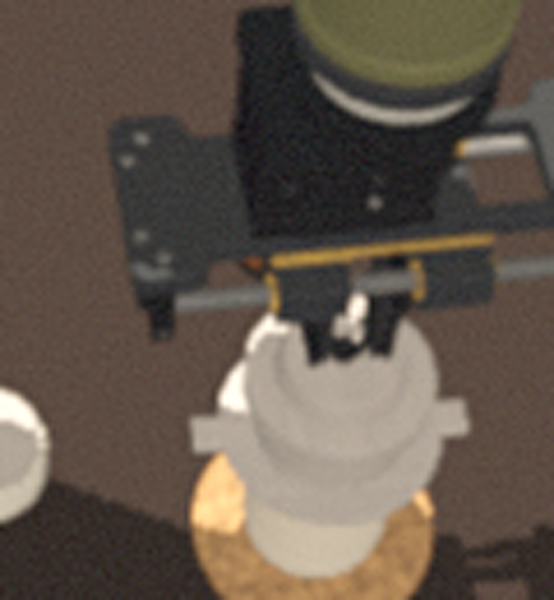

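Contact (+4 N) exactly at the calculated seat height (lid z = 0.129), with the skirt over the rim. Release and withdraw.

```bash
python3 -m creep '[{"linear":[-0.0004,0,0],"twist":[0,0,0],"fingers":0.55},{"linear":[-0.0004,0,0],"twist":[0,0,0],"fingers":0.3},{"linear":[-0.0004,0,0],"twist":[0,0,0],"fingers":0.2},{"linear":[-0.0004,0,0],"twist":[0,0,0],"fingers":0.2},{"linear":[-0.015,0,0],"twist":[0,0,0],"fingers":0.2},{"linear":[-0.035,0,0],"twist":[0,0,0],"fingers":0.2},{"linear":[-0.065,0,0],"twist":[0,0,0],"fingers":0.2},{"linear":[-0.09,0,0],"twist":[0,0,0],"fingers":0.2}]'
python3 -m creep '[{"linear":[-0.01,0.03,-0.01],"twist":[0,0,0],"fingers":0},{"linear":[-0.01,0.06,-0.02],"twist":[0,0,0],"fingers":0},{"linear":[-0.01,0.1,-0.03],"twist":[0,0,0],"fingers":0},{"linear":[-0.01,0.14,-0.04],"twist":[0,0,0],"fingers":0},{"linear":[-0.01,0.18,-0.05],"twist":[0,0,0],"fingers":0},{"linear":[-0.01,0.21,-0.06],"twist":[0,0,0],"fingers":0},{"linear":[-0.01,0.21,-0.06],"twist":[0,0,0],"fingers":0},{"linear":[-0.01,0.21,-0.06],"twist":[0,0,0],"fingers":0}]'
python3 - <<'E'
from ld import *
a=np.array([.5975,-.24])
for c in("side","top"):
    p,W=cloud(c)
    print(c,"coaster",fit(W,a,.07,.004,.012)[-1],"lid skirt",fit(W,a,.055,.128,.1375,rad=.040),"lid knob",fit(W,a,.02,.165,.178))
    Q=W.reshape(-1,3); r=np.hypot(*(Q[:,:2]-a).T); b=Q[(r>.031)&(r<.040)&(Q[:,2]>.133)&(Q[:,2]<.15)]
    for _ in range(3):
        M=np.c_[b[:,:2]-a,np.ones(len(b))]; s=np.linalg.lstsq(M,b[:,2],rcond=None)[0]; k=abs(b[:,2]-M@s)<.003; b=b[k]
    print("brim plane",s.round(4),len(b),"ktop",np.percentile(Q[(r<.012)&(Q[:,2]>.16)&(Q[:,2]<.19),2],95))
    v=p[190:340,240:400,::-1] if c=="side" else p[140:260,260:420,::-1]
    cv2.imwrite("pics/%s26.png"%c,cv2.resize(v,(640,600 if c=="side" else 480),interpolation=cv2.INTER_CUBIC))
    for l in "cup dripper press lid mug pepper_mill salt_shaker sugar_jar egg_timer".split():
        print(l,[( [round(v,3) for v in r["centre"]],round(r["conf"],2)) for r in nets.place_of(c,l)][:4])
s=readout.get_state();print(s["time"],s["position"],s["grip_width"])
E
```

```text
time: 32.1
position: [0.5972, -0.2388, 0.2298]
tool_rot: [-0.003, 1.571, 0.003]
ft_force: [0.7, 0.2, 0.2]
grip_width: 0.396
time: 32.77
position: [0.5363, -0.0265, 0.2388]
tool_rot: [-0.006, 1.571, 0.008]
ft_force: [0.7, -0.5, -0.0]
grip_width: 0.5
side coaster [ 0.5921 -0.2591  0.0082] lid skirt (array([ 0.5975, -0.2399]), 81, 0.6, array([ 0.5832, -0.269 ,  0.1338])) lid knob (array([ 0.5973, -0.2418,  0.0078]), 46, 0.5, array([ 0.596 , -0.2451,  0.1708]))
brim plane [ 0.0123 -0.0098  0.1415] 390 ktop 0.17444395923548023
cup [([0.349, 0.202, -0.003], 0.94)]
dripper [([0.595, -0.239, 0.09], 0.88)]
press [([0.601, -0.238, 0.088], 0.7)]
lid [([0.598, -0.245, 0.124], 0.7)]
mug [([0.661, 0.282, 0.001], 0.9)]
pepper_mill [([0.616, -0.365, 0.002], 0.61)]
salt_shaker [([0.448, 0.13, 0.002], 0.75)]
sugar_jar [([0.607, -0.069, -0.002], 0.78)]
egg_timer [([0.455, -0.19, 0.001], 0.69)]
top coaster [ 0.5792 -0.2203  0.0076] lid skirt (array([ 0.6005, -0.2397]), 47, 0.9, array([ 0.5833, -0.2287,  0.1349])) lid knob (array([ 0.5987, -0.2385,  0.0075]), 22, 0.9, array([ 0.5971, -0.238 ,  0.1709]))
brim plane [0.007  0.0118 0.1412] 194 ktop 0.17458024962179308
cup [([0.449, 0.388, -0.006], 0.79), ([0.347, 0.197, -0.001], 0.65), ([0.594, -0.235, 0.009], 0.53)]
dripper [([0.597, -0.237, 0.003], 0.75), ([0.599, -0.239, 0.09], 0.56)]
press []
lid [([0.596, -0.241, 0.131], 0.59)]
mug [([0.662, 0.286, 0.003], 0.71)]
pepper_mill [([0.617, -0.364, -0.0], 0.95)]
salt_shaker [([0.45, 0.133, -0.003], 0.67)]
sugar_jar []
egg_timer [([0.452, -0.191, 0.002], 0.57)]
33.7667 [ 0.53663783 -0.02899061  0.23889306] 0.49966117468996957
```

View pics/side26.png

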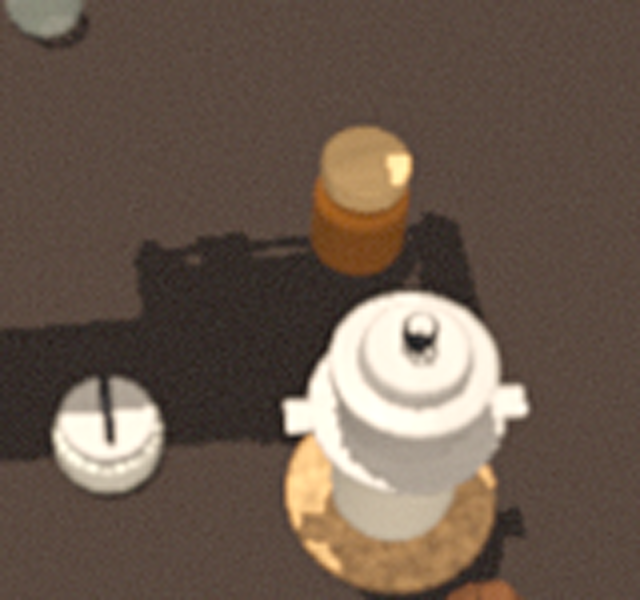

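View pics/top26.png

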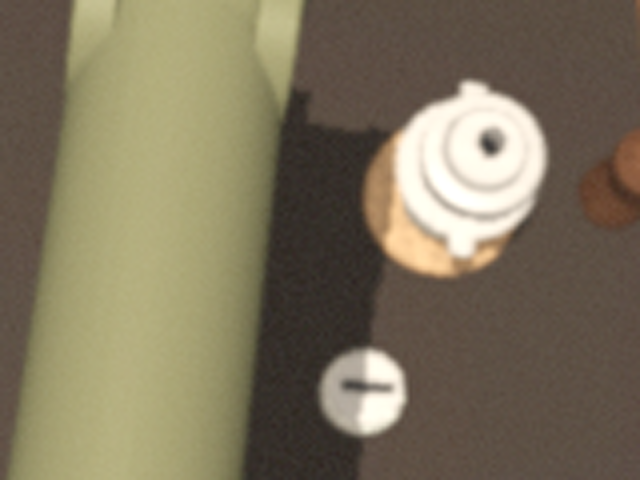

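The lid is level (slope about 0.01), the knob top is at 0.174 (0.173 expected), it is concentric to within about 2 mm, and the bystanders are where they were. Handing in.

```bash
python3 -c "
from bench import job
print(job.close_job())"
```

```text
the job is handed in; nothing more can be done
None
```

The set is back together on the coaster: white cup, dripper, press and lid, in that order. I handed it in at about 34 s, and no verdict was reported.

**Last checks:**
- **Lid:** it is level to about 0.01 rad and its knob top is at 0.174 m, where 0.173 m is expected. It is within about 2 mm of the dripper's axis.
- **Dripper:** its rim was at 0.136 m, where 0.137 m is expected. It is within about 2 mm of the cup's axis.
- **Press:** it touched the chamber floor at the calculated height. I saw it flat and centred to about 1 mm before the lid closed over it.
- **Bystanders:** all five were found within about 5 mm of their starting places, and the gripper stood clear of everything.

**What failed or disagreed:**
- **Height readout:** the fingertips sit about 32 mm higher than the readout and the finger overhang imply. My first dripper grasp therefore closed in the air above its rim, and nothing moved. After that I set heights from the camera depth.
- **Networks:** at the end the side camera did not report the white cup at the coaster. The top camera listed a doubtful second dripper at counter height and missed the sugar jar, but the pictures contradict both.

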